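# Load the spring scale to its green band

### The arm

A 6-joint arm with a two-finger parallel gripper is mounted at the origin on a cart in front of the work surface, level with it; the furniture and walls round the work are solid. World frame = base frame: x ahead of the robot, y to its left, z up, the work surface at z = 0. Lengths are in m, angles in degrees, forces in N, time in s.
With the tool pointing down it reaches from about 0.35 to 0.875 m from the base axis. Payload 4.2 kg.
Tool frame: the origin (TCP) lies midway between the tips of the shut fingers; the grasp point (between the pads) lies 19 mm behind it; x points along the fingers, y is the direction in which the jaws open and shut, and the axes are right-handed (so a half turn about x gives the same grasp; the last joint's range is limited). The gripper opens to 87 mm and grips with 3 to 60 N. Pads are 19 mm wide; open, the fingers measure 117 mm over their backs; the gripper's body (75 mm by 190 mm) begins 51 mm behind the grasp point.
Start: joints at [-52.219, 22.042, 0.453, 0, -68.411, -14.817], TCP at [0.244, -0.575, 0.223] pointing down, gripper open.
Joint ranges: [-179.83, 179.83], [-69.29, 118.12], [-61.27, 80.66], [-181.25, 117.63], [-171.15, -9.14], [-177.46, 177.46]. Speed limits (degrees/s): [159.86, 159.86, 180, 180, 180, 180].

### API

Orientations are given as a 3x3 rotation matrix whose columns are the frame's x, y, z axes.
In Python, from station import r gives the robot as it stands.
- The arm moves only by the tool play_rows, never from a script. Its argument "plan" is a list that holds one entry, the list of rows, each a list of 6 numbers: the shift along the tool's x, y, z in cm, then the turn, a rotation vector about the tool's x, y, z in units of 10 degrees (1.0 is 10 degrees). A call has 1 to 5 rows; each row is the pose to reach, as a shift and turn from the pose commanded when the call began, along the tool's axes at that moment; what a row does not reach only later rows make up. A row lasts 1/8 s, in which the tool goes at most 62.5 mm and 10.7 degrees, less where a joint would pass 70% of its speed; a pose out of reach is approached as far as the arm can. A call with a gripper value outside its range is refused whole. "hand" is the opening, from 0 (shut) to 1 (fully open), set as the call begins (left out, the last holds). The fingers move at their own pace and stop on an object; the grip force is fixed at half the most. Time passes only in rows, so rows that repeat a pose let the fingers close. It gives the time, the measured TCP pose, the force and the opening at its end, in the units of the state.
- r.sense(): the state, without advancing time (a new reading comes with each control period).
- r.capture(name): name is "side" or "top" or "wrist"; returns (picture, depth): 480x640x3 uint8, blue, green, red; 480x640 float32, m along the optical axis (not along the pixel's ray), 0 where there is no reading.
- r.get_calibration(name): a dict with "vfov" (degrees; the focal length in pixels is half the picture's height over the tangent of half this angle, whatever the lens; pixels are square), "cx", "cy" (the principal point, pixels), "rvec" (rotation vector, rad) and "tvec" (3), from world to camera coordinates, as OpenCV has them. Camera axes: x right, y down, z forward; pixel columns grow to the right and rows downward; lengths in m; the calibration is good to about 2 mm. A picture is of the moment at which its call begins: read the wrist's pose just before it. get_calibration takes no time and is no camera call; for the wrist camera it gives the pose at the moment of the call.
- r.finish_job(): hands the job in, once; it reports no verdict.
The state is a dict: "time_s": time; "joints": joint angles; "joint_velocities": joint speeds; "effort": joint torques, N m; "tcp_pos": TCP position; "ee_rot": TCP orientation; "wrist_force": force on the tool from outside, world axes, zero at the start; "moment": the same for the moment, N m; "gripper_width": opening from 0.0 (shut) to 1.0 (fully open).
Only numpy, scipy, OpenCV 4.12 (cv2) and the standard library are available. Lean on these libraries where they do the work, as an engineer would, in place of code of your own. Each camera call takes 0.05 s, during which the arm holds its last target.

### The job

Thread the brass ring weights one at a time over the stem of the spring scale, letting each settle on the pan, until the lower edge of the red rim comes to rest within the green band; leave any ring you do not need where it lies. Feel for the stem and set the rings down gently: the pan must never be driven down to its bottom stop, no ring may be tipped over, and the other things on the bench stay where they are.

Things in the scene. Friction and masses are not known exactly. Their poses are not given: they have to be found in the camera images.
- scale: grey foot plate (110 x 90 x 12 mm, fixed to the bench) of a spring scale. Origin: middle of its underside, on the bench; z up, x away from the robot at yaw 0. From it rises an upright white column (28 mm diameter, black lines, one green band); over it slides the sprung pan: a round aluminium pan (40 mm diameter) on an aluminium sleeve (31 mm) with a red rim at the sleeve's lower edge.
- green_band (a point): point on the foot plate's z axis at mid height of the green band painted round the white column (71 mm above the bench; band 12 mm high). The pointer is the lower edge of the sleeve's red rim, 104 mm above the bench less the pan's sinking; it slides down over the column.
- plate_axis (a point): point on the foot plate's z axis, 225 mm up: height of the stem tip when the pan is unsunk. The stem (steel, 12 mm thick, 60 mm tall, in the pan's middle, tip slightly chamfered) is eccentric: its axis is 6 mm off this one in an unmeasured direction, different every time, so a ring's bore (1 mm clearance all round) has to find it by feel.
- pan (a joint): how far the sprung pan, with stem and red rim, has sunk, m; 0 = highest, 0.052 = bottom stop. Pan top: 165 mm above the bench less this. Spring 0.24 N per mm: one ring sinks it 9.4 mm. The empty pan stands 1 to 17 mm down (unknown tare): two or three rings are needed. Rim edge within the green band: 0.027 to 0.039.
- ring_a: brass ring weight, identical to the other two: outside diameter 50 mm, plain bore 14 mm, 16 mm thick, 230 g, lying flat on the bench at the start. Origin: centre of its underside; z along the bore, up.
- ring_b: brass ring weight, identical to the other two: outside diameter 50 mm, plain bore 14 mm, 16 mm thick, 230 g, lying flat on the bench at the start. Origin: centre of its underside; z along the bore, up.
- ring_c: brass ring weight, identical to the other two: outside diameter 50 mm, plain bore 14 mm, 16 mm thick, 230 g, lying flat on the bench at the start. Origin: centre of its underside; z along the bore, up.
- loupe: black eye loupe, 34 mm wide and tall; a bystander. Origin: centre of its underside.
- vial: small yellow vial with red cap, 14 x 38 mm; a bystander. Origin: centre of its underside.
- nippers: black-handled nippers, 33 x 102 x 14 mm; a bystander. Origin: centre of its underside.
- screwdriver1: small screwdriver with a red end, 9 x 108 mm; a bystander. Origin: centre of its underside.
- foam_case: clear case with black foam, 70 x 86 x 17 mm; a bystander. Origin: centre of its underside.
- movement_holder: metal movement holder, 22 x 72 x 10 mm; a bystander. Origin: centre of its underside.
- blue_case: blue hinged case, shut, 58 x 99 x 24 mm; a bystander. Origin: centre of its underside.
There are look-alikes about, which are no part of the job. What is shaped like the ring_a but black or purple is not meant.

How it is judged (in metres and radians):
On the way:
1. a first ring is threaded on the stem and let go, the red rim still above the green band (((horizontal distance between ring_a and scale below 0.012 m and z of ring_a in the frame of scale between 0.1 and 0.185 m and angle between ring_a's own z axis and vertical below 0.1 rad) or (horizontal distance between ring_b and scale below 0.012 m and z of ring_b in the frame of scale between 0.1 and 0.185 m and angle between ring_b's own z axis and vertical below 0.1 rad) or (horizontal distance between ring_c and scale below 0.012 m and z of ring_c in the frame of scale between 0.1 and 0.185 m and angle between ring_c's own z axis and vertical below 0.1 rad)) and contact force between the fingers and anything else below 0.05 N and value of joint pan below 0.0265 m), for 0.2 s.
At the end, for the whole second after the job is handed in: The pan rests 26.5 to 39.5 mm down (edge of the red rim within the green band), under rings that lie flat on the stem (within 12 mm of the foot plate's axis, underside 100 to 185 mm up); each ring not on the stem is within 20 mm of where it was (value of joint pan between 0.0265 and 0.0395 m and not (velocity of joint pan above 0.01 m/s) and not (velocity of joint pan below -0.01 m/s) and ((horizontal distance between ring_a and scale below 0.012 m and z of ring_a in the frame of scale between 0.1 and 0.185 m and angle between ring_a's own z axis and vertical below 0.1 rad and linear speed of ring_a below 0.02 m/s) or distance of ring_a from where it was at the start of the episode below 0.02 m) and ((horizontal distance between ring_b and scale below 0.012 m and z of ring_b in the frame of scale between 0.1 and 0.185 m and angle between ring_b's own z axis and vertical below 0.1 rad and linear speed of ring_b below 0.02 m/s) or distance of ring_b from where it was at the start of the episode below 0.02 m) and ((horizontal distance between ring_c and scale below 0.012 m and z of ring_c in the frame of scale between 0.1 and 0.185 m and angle between ring_c's own z axis and vertical below 0.1 rad and linear speed of ring_c below 0.02 m/s) or distance of ring_c from where it was at the start of the episode below 0.02 m)); the robot touches nothing.
It fails at once if the pan is driven to its bottom stop (more than 49 mm down) (value of joint pan above 0.049 m).
It fails at once if a ring is tipped over (angle between any of ring_a, ring_b, ring_c's own z axis and vertical above 0.7 rad).
It fails at once if another thing on the bench is moved more than 30 mm (distance of any of loupe, vial, nippers, screwdriver1, foam_case, movement_holder, blue_case from where it was at the start of the episode above 0.03 m).
It also fails if it takes over 72 s, if anything falls off the work surface, if the arm or the gripper's body presses on something with over 40 N, if the wrist force passes 120 N, or if a joint passes its speed limit or range.

## Working session

There is one attempt and no reset: what is moved stays moved. The work goes in short steps, Python scripts to look and compute and a tool call to move; the robot and the scene stay as the last step left them, time stands still between calls to the robot, and variables do not carry over. Pictures are saved under pics/ and viewed, and the job is handed in when it is done.

Besides the shell and the picture viewer there is one more tool, called after ">>>" by a JSON object that holds its "api" and its "payload". play_rows: Moves the arm, as the interface text tells. Its arguments: {"type":"object","properties":{"plan":{"type":"array","items":{"type":"array","items":{"type":"array","items":{"type":"number"}}}},"hand":{"type":"number"}},"required":["plan"]}

```bash
ls; mkdir -p pics
cat > h.py <<'E'
import numpy as np,cv2
from station import r
def cal(n):
    c=r.get_calibration(n); f=240/np.tan(np.radians(c['vfov'])/2)
    R=cv2.Rodrigues(np.array(c['rvec'],float))[0]; t=np.array(c['tvec'],float).ravel()
    return f,c['cx'],c['cy'],R,t
def ray(c,u,v):
    f,cx,cy,R,t=c
    d=R.T@np.array([(u-cx)/f,(v-cy)/f,1.]); return -R.T@t,d
def onplane(c,u,v,z):
    o,d=ray(c,u,v); return o+d*(z-o[2])/d[2]
def proj(c,p):
    f,cx,cy,R,t=c; q=R@np.array(p)+t; return f*q[0]/q[2]+cx,f*q[1]/q[2]+cy
def cloud(c,dep):
    f,cx,cy,R,t=c
    v,u=np.mgrid[:480,:640]
    P=np.stack([(u-cx)/f*dep,(v-cy)/f*dep,dep],-1)
    return (P-t)@R
E
python3 - <<'E'
from h import *
s=r.sense(); print({k:np.round(v,3).tolist() for k,v in s.items()})
for n in ['side','top','wrist']:
    print(n,r.get_calibration(n)); im,d=r.capture(n); cv2.imwrite(f'pics/{n}0.png',im); np.save(n+'0.npy',d)
E
```

```text
pics
{'time_s': 0.0, 'joints': [-52.221, 22.092, 0.381, -0.031, -68.413, -14.816], 'joint_velocities': [-0.101, 0.051, -0.093, -0.046, -0.048, -0.009], 'effort': [0.001, -39.066, 18.74, 4.22, 0.011, -0.0], 'tcp_pos': [0.244, -0.575, 0.221], 'ee_rot': [[-0.001, -0.39, 0.921], [0.002, 0.921, 0.39], [-1.0, 0.002, -0.0]], 'wrist_force': [-0.587, 0.272, -0.614], 'moment': [0.04, 0.035, 0.03], 'gripper_width': 0.999}
side {'vfov': 56.371146832921035, 'cx': 321.20340703863343, 'cy': 241.0443657668189, 'rvec': array([ 0.71761803, -2.26413404,  1.46034398]), 'tvec': array([0.54635208, 0.23452091, 0.91155467])}
top {'vfov': 44.39869476628542, 'cx': 314.65927626052695, 'cy': 240.49272667716014, 'rvec': array([ 2.13186537, -1.4644309 ,  0.47537198]), 'tvec': array([-0.14788988,  0.55057788,  1.5227105 ])}
wrist {'vfov': 62.002818896669424, 'cx': 317.23347014388554, 'cy': 241.74899638754212, 'rvec': array([-1.63534144, -2.4688449 , -0.36104586]), 'tvec': array([ 0.62373119, -0.03430475,  0.38967232])}
```

View pics/side0.png

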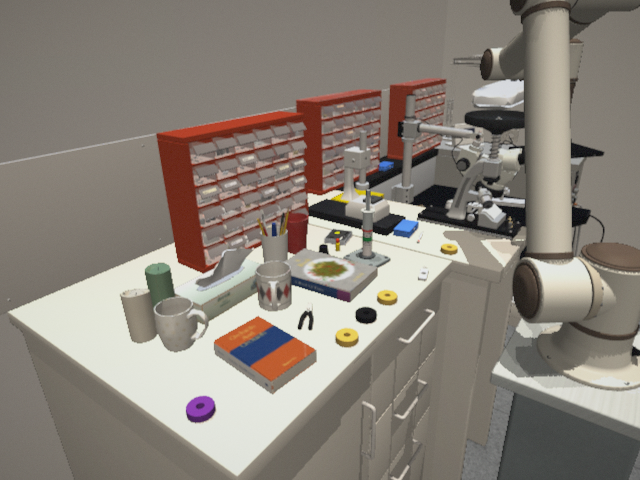

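View pics/top0.png

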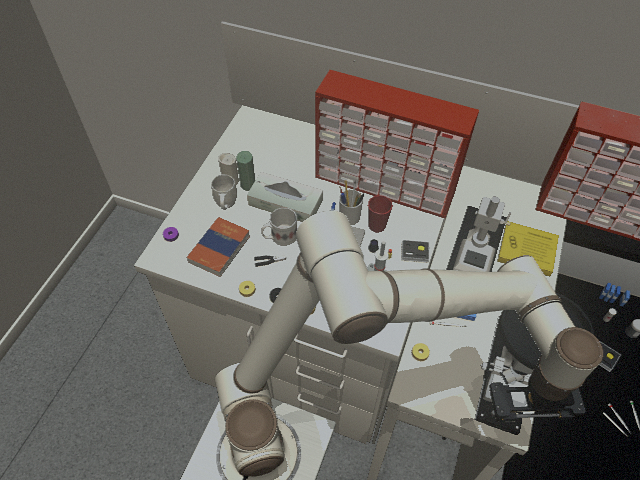

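View pics/wrist0.png

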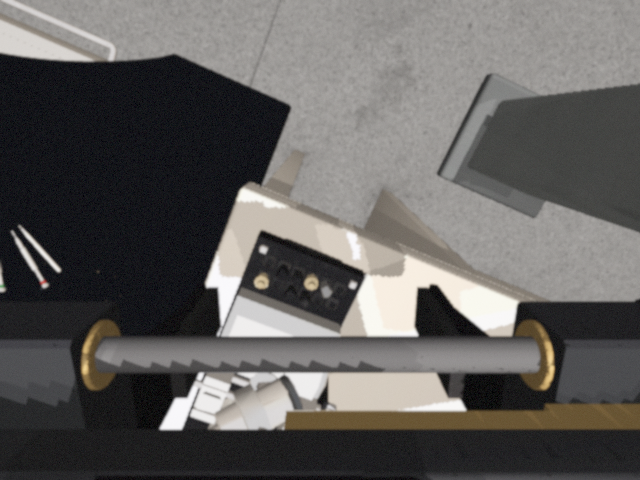

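The side view shows three brass rings, at (347,337), (387,297) and (449,248), and the scale at (368,215). In the top view the arm hides the scale and one ring. Next I'll measure them.

```bash
cat > m0.py <<'E'
from h import *
for n in ['side','top']:
    im=cv2.imread(f'pics/{n}0.png'); d=np.load(n+'0.npy'); c=cal(n)
    hsv=cv2.cvtColor(im,cv2.COLOR_BGR2HSV)
    m=cv2.inRange(hsv,(18,110,110),(32,255,255))
    k,l,st,ce=cv2.connectedComponentsWithStats(m)
    P=cloud(c,d)
    for i in range(1,k):
        if st[i,4]>40:
            q=P[(l==i)&(d>0)]
            print(n,st[i],ce[i].round(1),np.median(q,0).round(4),q[:,2].max().round(4),'plane16',onplane(c,*ce[i],.014).round(4))
im=cv2.imread('pics/side0.png')
cv2.imwrite('pics/scale0.png',cv2.resize(im[170:280,320:420],None,fx=7,fy=5.4,interpolation=cv2.INTER_CUBIC))
im=cv2.imread('pics/top0.png')
cv2.imwrite('pics/topz.png',cv2.resize(im[200:380,230:480],None,fx=3.2,fy=3.2,interpolation=cv2.INTER_CUBIC))
E
python3 m0.py
```

```text
side [355 188  11   7  50] [360.4 191.5] [ 0.902  -0.5936  0.0321] 0.1275 plane16 [ 0.9398 -0.649   0.014 ]
side [331 193  18  11  69] [339.4 198.7] [ 0.9445 -0.476   0.0305] 0.0811 plane16 [ 0.9623 -0.5235  0.014 ]
side [370 192  14   6  52] [376.4 194. ] [ 0.838  -0.6108  0.0311] 0.2113 plane16 [ 0.8665 -0.656   0.014 ]
side [280 212   8  23  55] [284.1 224.9] [0.7882 0.0137 0.1193] 0.1574 plane16 [ 0.9662 -0.1819  0.014 ]
side [441 244  16  10 130] [449.  248.5] [ 0.4186 -0.3074  0.015 ] 0.0184 plane16 [ 0.419  -0.3098  0.014 ]
side [313 262  32  14 215] [326.6 268.4] [0.635  0.0319 0.0324] 0.0355 plane16 [0.653  0.0035 0.014 ]
side [378 290  19  15 225] [387.  297.1] [0.4398 0.0471 0.0149] 0.019 plane16 [0.4396 0.0459 0.014 ]
side [336 328  22  19 331] [346.6 337.1] [0.4329 0.2415 0.0149] 0.0187 plane16 [0.4327 0.2407 0.014 ]
top [ 499  222   60   53 1863] [529.6 245.2] [ 0.8945 -0.5478  0.0323] 0.0486 plane16 [ 0.9089 -0.5507  0.014 ]
top [240 281  15  14 134] [246.6 287.3] [0.4374 0.2326 0.0167] 0.0277 plane16 [0.4381 0.2329 0.014 ]
top [412 344  17  15 132] [420.4 350.7] [ 0.423  -0.3179  0.0174] 0.0249 plane16 [ 0.4243 -0.3184  0.014 ]
```

View pics/scale0.png

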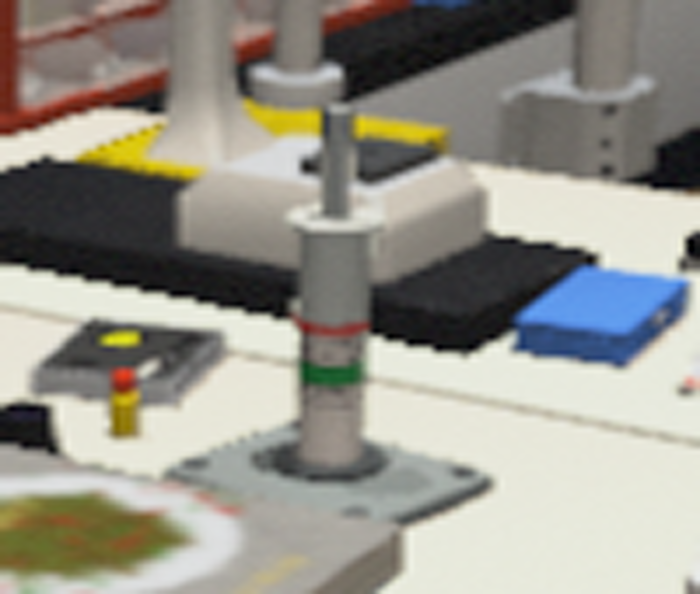

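View pics/topz.png

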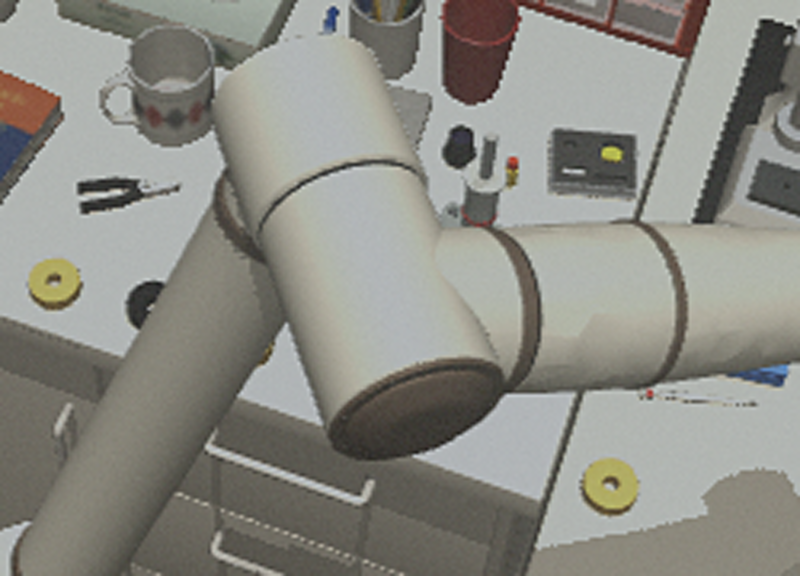

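```bash
cat > m1.py <<'E'
from h import *
def tri(obs):
    A=np.zeros((3,3));b=np.zeros(3);L=[]
    for c,u,v in obs:
        o,d=ray(c,u,v); d=d/np.linalg.norm(d); M=np.eye(3)-np.outer(d,d); A+=M;b+=M@o; L.append((o,d))
    p=np.linalg.solve(A,b); return p,[np.linalg.norm(np.cross(p-o,d)) for o,d in L]
if __name__=='__main__':
    cs,ct,cw=cal('side'),cal('top'),cal('wrist')
    print('tip',tri([(cs,368.3,190.0),(ct,383.2,243.2)]))
    for uv in [((449,248.5),(420.4,350.7)),((346.6,337.1),(246.6,287.3))]: print(tri([(cs,*uv[0]),(ct,*uv[1])]))
    print('col base side', onplane(cs,320+330/7,170+460/5.4,.012))
    d=np.load('side0.npy'); P=cloud(cs,d)
    for v in range(190,262,4):
        row=P[v,360:376]; print(v,row[8].round(3),d[v,360:376].round(2)[4:12])
    s=r.sense(); print(proj(cw,s['tcp_pos']), -cw[3].T@cw[4], cw[3].T[:,2])
    for z in [0.05,0.1]:
        print(proj(cw,np.array(s['tcp_pos'])-[0,0,z]))
E
python3 m1.py
```

```text
tip (array([ 0.60292853, -0.13268464,  0.21513465]), [np.float64(0.00044167142873764373), np.float64(0.00044167142873780403)])
(array([ 0.42390229, -0.3187188 ,  0.01049723]), [np.float64(0.0018922446789249548), np.float64(0.0018922446789249392)])
(array([0.43859792, 0.23398695, 0.0089657 ]), [np.float64(0.001793378244339977), np.float64(0.0017933782443399359)])
col base side [ 0.60393211 -0.13611071  0.012     ]
190 [ 0.604 -0.131  0.216] [1.55 1.54 1.54 1.24 1.25 1.24 2.12 2.14]
194 [ 0.599 -0.124  0.207] [1.81 1.81 1.25 1.24 1.24 1.24 1.25 1.81]
198 [ 0.599 -0.124  0.195] [1.59 1.6  1.26 1.25 1.25 1.25 1.26 1.57]
202 [ 0.598 -0.124  0.183] [1.55 1.55 1.26 1.26 1.25 1.26 1.26 1.53]
206 [ 0.598 -0.124  0.172] [1.54 1.54 1.26 1.26 1.26 1.26 1.53 1.52]
210 [ 0.599 -0.127  0.159] [1.27 1.27 1.27 1.26 1.27 1.27 1.27 1.27]
214 [ 0.594 -0.118  0.151] [1.26 1.26 1.26 1.25 1.26 1.25 1.26 1.26]
218 [ 0.594 -0.119  0.138] [1.27 1.27 1.27 1.27 1.27 1.27 1.26 1.27]
222 [ 0.591 -0.113  0.129] [1.27 1.27 1.27 1.27 1.26 1.27 1.27 1.28]
226 [ 0.592 -0.117  0.115] [1.28 1.28 1.28 1.27 1.27 1.27 1.27 1.27]
230 [ 0.595 -0.121  0.101] [1.28 1.28 1.28 1.28 1.28 1.28 1.28 1.28]
234 [ 0.593 -0.12   0.089] [1.29 1.29 1.29 1.28 1.29 1.29 1.28 1.29]
238 [ 0.593 -0.119  0.077] [1.29 1.29 1.29 1.29 1.29 1.29 1.3  1.3 ]
242 [ 0.593 -0.12   0.064] [1.3  1.29 1.3  1.29 1.3  1.3  1.3  1.3 ]
246 [ 0.592 -0.118  0.052] [1.31 1.31 1.3  1.3  1.3  1.3  1.31 1.31]
250 [ 0.595 -0.125  0.036] [1.31 1.3  1.31 1.31 1.31 1.31 1.31 1.32]
254 [ 0.591 -0.119  0.026] [1.32 1.32 1.31 1.32 1.31 1.31 1.31 1.32]
258 [ 0.587 -0.112  0.017] [1.31 1.31 1.3  1.31 1.31 1.31 1.31 1.31]
(np.float64(316.21337851534525), np.float64(307.763238050639)) [ 0.17148973 -0.60537932  0.38253541] [ 0.26243126  0.1123746  -0.95838499]
(np.float64(316.3350792412771), np.float64(268.260747985007))
(np.float64(316.41394944522716), np.float64(242.66049437804293))
```

Run:
```python
from h import *
for n in ['top','side']:
    P=cloud(cal(n),np.load(n+'0.npy')).reshape(-1,3)
    print(n,'cols x .1...; rows y')
    for y in np.arange(-.75,.35,.05):
        o=[]
        for x in np.arange(.1,1.0,.05):
            q=P[(abs(P[:,0]-x-.025)<.025)&(abs(P[:,1]-y-.025)<.025)&(P[:,2]>-.02)]
            o.append('%4d'%(np.percentile(q[:,2],95)*1000) if len(q)>5 else '   .')
        print('%5.2f'%y,' '.join(o))
```

```text
top cols x .1...; rows y
-0.75    .    .    .    .    .    .    .    .    .    .    .    .    .    .    .    .    .    .
-0.70    .    .  338  339    2    .  382    .    .    .    .    .    .    .    .    .    1    .
-0.65    .    .  585  583   28   77  380  382    .    .    .    .    .    8   37   38   39   36
-0.60    .  492  591  591  564  216  111  382    .    .    .    .    .    .   38   39   37   36
-0.55    .  338  582  572  571  566  124   70   32   27   23    .    .    .   38   39   38   35
-0.50    .  338  338  549  580  577  571    7    7    6    7    .    .   31   37   38   38   37
-0.45    .    .    .  608  607  584  570    8    6   24    7    .  100  262  264   38   36   34
-0.40    .    .  639  638  620    6    6    6    8    7    .   85  100  320  264   34   37   35
-0.35    .  664  669  656    7    8   22    8    9    .    .   78   85   80   63   35   36   35
-0.30  680  692  689  661    6    6   15    6    7    .    .    .   13   11    8    7  382  388
-0.25  730  716  693    .    .    6    7    7    .    .    .    8   20   23    8    7  384  388
-0.20  734  733  72
[... 2474 characters left out ...]
 33  108  128    .  373  383
 0.00  458  492    .    .    .    1   17   16   33   34   34   33   33  143  126  136  370  383
 0.05  332  320    .    .    .    1   15   14   34   34   34   33   33  130  128    1  373  384
 0.10  216    .    .    .    .    1   16   16   30   32   32   32    .   55   54    .  372  383
 0.15    0    .    .    .    .    0   15   13    1   11   93   95   94  115   55    .  369  383
 0.20    .    .    .    .    .    0   17   16   10   11   93   94   89  124    .   55  365  367
 0.25    .    .    .    .    .    0   15    1    7    1   83   62   53  113   55   55    1    0
 0.30    .    .    .    .    .    0   25   34   35   36   36    1   54   94   56   55    .    .
```

>>> {"api": "play_rows", "payload": {"plan": [[[0,6,0,0,0,0],[0,12,0,0,0,0],[0,17.5,3,0,0,0],[0,17.5,9,0,0,0],[0,17.5,15,0,0,0]]], "hand": 1}}

```text
time_s: 0.78
tcp_pos: [0.3143, -0.3546, 0.2232]
ee_rot: [[0.001, -0.39, 0.921], [-0.001, 0.921, 0.39], [-1.0, -0.001, 0.001]]
wrist_force: [0.3, -1.1, 0.2]
gripper_width: 1.003
```

>>> {"api": "play_rows", "payload": {"plan": [[[0,0,6,0,0,0],[0,0,11.5,0,0,0],[1,0,11.5,0,0,0]]]}}

```text
time_s: 1.15
tcp_pos: [0.4229, -0.3097, 0.2124]
ee_rot: [[0.001, -0.394, 0.919], [-0.001, 0.919, 0.394], [-1.0, -0.001, 0.001]]
wrist_force: [-0.8, -0.9, 0.0]
gripper_width: 0.999
```

```bash
cat > snap.py <<'E'
import sys
from h import *
s=r.sense(); print('t',s['time_s'],'tcp',np.round(s['tcp_pos'],4),'F',np.round(s['wrist_force'],2),'w',s['gripper_width']);print(np.round(s['ee_rot'],4).tolist())
tag=sys.argv[1]
import pickle
for n in sys.argv[2:]:
    c=cal(n); im,d=r.capture(n); cv2.imwrite(f'pics/{n}{tag}.png',im); np.save(f'{n}{tag}.npy',d); pickle.dump((c,s),open(f'{n}{tag}.pkl','wb'))
E
python3 snap.py 1 wrist side
```

```text
t 1.15 tcp [ 0.4229 -0.3097  0.2124] F [-0.81 -0.94  0.04] w 0.9987205521879197
[[0.0015, -0.3942, 0.919], [-0.0006, 0.919, 0.3942], [-1.0, -0.0011, 0.0011]]
```

View pics/wrist1.png

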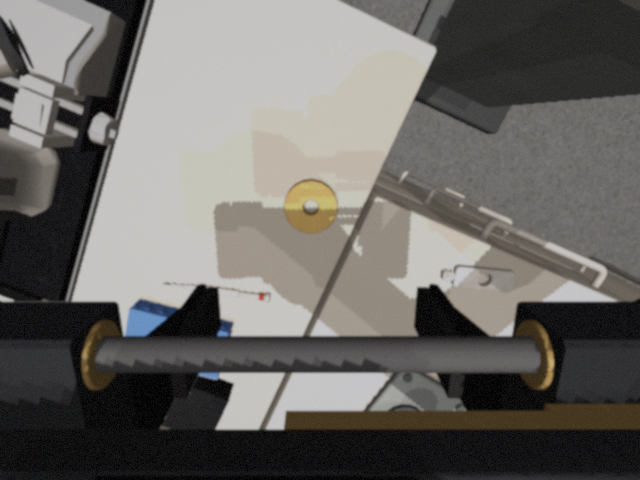

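The ring is at (311,207), almost under the tool. The blue case and the screwdriver lie farther off. I'll measure the ring centre.

```bash
cat > ringloc.py <<'E'
import sys,pickle
from h import *
tag=sys.argv[1]; zt=float(sys.argv[2]) if len(sys.argv)>2 else .016
c,s=pickle.load(open(f'wrist{tag}.pkl','rb')); im=cv2.imread(f'pics/wrist{tag}.png'); d=np.load(f'wrist{tag}.npy')
hsv=cv2.cvtColor(im,cv2.COLOR_BGR2HSV); m=cv2.inRange(hsv,(16,110,60),(34,255,255)); m[300:]=0
cs,_=cv2.findContours(m,cv2.RETR_EXTERNAL,cv2.CHAIN_APPROX_NONE)
P=cloud(c,d)
R=np.array(s['ee_rot']);T=np.array(s['tcp_pos'])
for k in cs:
    if cv2.contourArea(k)<300: continue
    (u,v),rad=cv2.minEnclosingCircle(k); h=cv2.convexHull(k); (eu,ev),ax,_=cv2.fitEllipse(h)
    msk=np.zeros_like(m); cv2.drawContours(msk,[k],-1,255,-1); q=P[(msk>0)&(m>0)]
    # bore: dark hole centre
    for nm,(a,b) in dict(circ=(u,v),ell=(eu,ev)).items():
        p=onplane(c,a,b,zt); print(nm,round(a,1),round(b,1),ax,'world',p.round(4),'tool shift cm',(R.T@(p-T)*100).round(2))
    print('depth top z',np.percentile(q[:,2],[50,95]).round(4), 'diam m', 2*rad*np.median(d[msk>0])/c[0])
E
python3 ringloc.py 1 .014
```

```text
circ 310.5 210.0 (29.559452056884766, 52.60977554321289) world [ 0.424  -0.3158  0.014 ] tool shift cm [19.84 -0.59 -0.17]
ell 311.2 216.4 (29.559452056884766, 52.60977554321289) world [ 0.4293 -0.3129  0.014 ] tool shift cm [19.84 -0.53  0.44]
depth top z [0.0145 0.0158] diam m 0.04702564310890982
circ 309.5 198.5 (41.290557861328125, 47.47222900390625) world [ 0.4145 -0.3208  0.014 ] tool shift cm [19.84 -0.67 -1.23]
ell 310.0 200.7 (41.290557861328125, 47.47222900390625) world [ 0.4162 -0.3196  0.014 ] tool shift cm [19.84 -0.63 -1.03]
depth top z [0.0145 0.0158] diam m 0.04320954490986119
```

>>> {"api": "play_rows", "payload": {"plan": [[[5,-0.3,-0.3,0,0,0],[10,-0.6,-0.6,0,0,0],[10,-0.6,-0.6,0,0,0]]]}}

```text
time_s: 1.62
tcp_pos: [0.4123, -0.3184, 0.1096]
ee_rot: [[-0.009, -0.388, 0.922], [0.004, 0.922, 0.388], [-1.0, 0.007, -0.007]]
wrist_force: [-0.1, -0.0, 1.2]
gripper_width: 1.003
```

```bash
python3 snap.py 2 wrist; sed -i 's/(16,110,60)/(14,90,25)/' ringloc.py; python3 ringloc.py 1 .015;python3 ringloc.py 2 .015
```

```text
t 1.625 tcp [ 0.4123 -0.3184  0.1096] F [-0.06 -0.05  1.21] w 1.0030935160255698
[[-0.0087, -0.3876, 0.9218], [0.0037, 0.9218, 0.3877], [-1.0, 0.0068, -0.0066]]
circ 310.5 206.3 (52.42231750488281, 53.139625549316406) world [ 0.4206 -0.3173  0.015 ] tool shift cm [19.74 -0.59 -0.53]
ell 310.4 206.3 (52.42231750488281, 53.139625549316406) world [ 0.4206 -0.3173  0.015 ] tool shift cm [19.74 -0.59 -0.54]
depth top z [0.0145 0.0158] diam m 0.04879465657596097
circ 312.1 256.4 (71.52340698242188, 71.68022918701172) world [ 0.4202 -0.3177  0.015 ] tool shift cm [ 9.45 -0.31  0.81]
ell 312.0 256.5 (71.52340698242188, 71.68022918701172) world [ 0.4203 -0.3178  0.015 ] tool shift cm [ 9.45 -0.32  0.82]
depth top z [0.0145 0.0157] diam m 0.04910199196551172
```

View pics/wrist2.png

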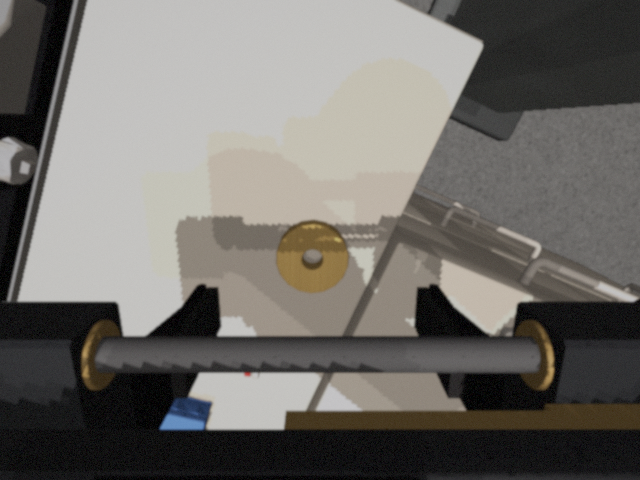

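>>> {"api": "play_rows", "payload": {"plan": [[[4,-0.3,0.8,0,0,0],[7,-0.3,0.8,0,0,0],[8.5,-0.3,0.8,0,0,0],[8.5,-0.3,0.8,0,0,0]]]}}

```text
time_s: 2.17
tcp_pos: [0.4254, -0.3189, 0.0284]
ee_rot: [[0.001, -0.39, 0.921], [-0.001, 0.921, 0.39], [-1.0, -0.001, 0.0]]
wrist_force: [0.2, -0.7, 1.0]
gripper_width: 1.004
```

```bash
python3 snap.py 3 wrist;  python3 - <<'E'
from h import *
s=r.sense();R=np.array(s['ee_rot']);print(R.T@(np.array([.4203,-.3177,.005])-s['tcp_pos'])*100)
E
```

```text
t 2.175 tcp [ 0.4254 -0.3189  0.0284] F [ 0.16 -0.74  0.98] w 1.0040022969865119
[[0.0008, -0.3902, 0.9207], [-0.0006, 0.9207, 0.3902], [-1.0, -0.0009, 0.0005]]
[ 2.40157824  0.35244342 -0.46697874]
```

View pics/wrist3.png

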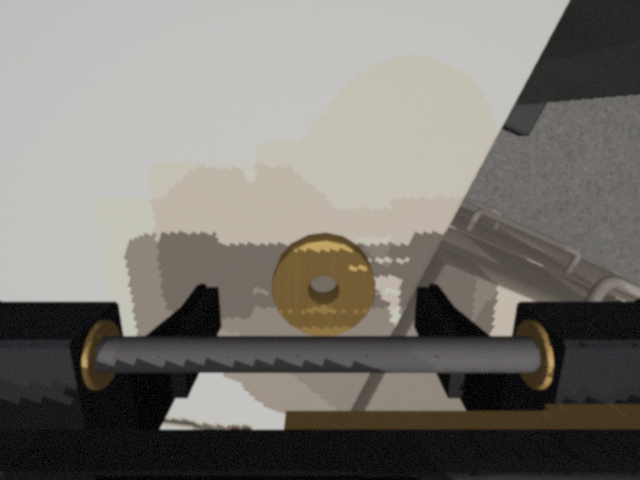

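```bash
sed -i 's/m\[300:\]=0/m[336:]=0/' ringloc.py; python3 ringloc.py 3 .015
```

```text
circ 531.5 334.5 (33.14515686035156, 40.24403762817383) world [ 0.4036 -0.214   0.015 ] tool shift cm [ 1.33 10.51  2.08]
ell 532.1 337.8 (33.14515686035156, 40.24403762817383) world [ 0.405  -0.2128  0.015 ] tool shift cm [ 1.33 10.57  2.26]
depth top z [0.1092 0.1137] diam m 0.0077959003552538
circ 103.0 334.0 (34.68805694580078, 47.12263488769531) world [ 0.4853 -0.4069  0.015 ] tool shift cm [  1.35 -10.44   2.08]
ell 102.1 341.5 (34.68805694580078, 47.12263488769531) world [ 0.4895 -0.4063  0.015 ] tool shift cm [  1.35 -10.55   2.49]
depth top z [0.1093 0.1139] diam m 0.007588527046360125
circ 323.3 285.1 (101.99878692626953, 102.24018096923828) world [ 0.4194 -0.3179  0.015 ] tool shift cm [ 1.34  0.33 -0.51]
ell 323.1 284.9 (101.99878692626953, 102.24018096923828) world [ 0.4193 -0.318   0.015 ] tool shift cm [ 1.34  0.32 -0.53]
depth top z [0.0145 0.0156] diam m 0.04891224792783097
```

>>> {"api": "play_rows", "payload": {"plan": [[[0.8,0.3,-0.5,0,0,0],[2.4,0.3,-0.5,0,0,0],[2.4,0.3,-0.5,0,0,0]]]}}

```text
time_s: 2.6
tcp_pos: [0.4183, -0.3174, 0.0032]
ee_rot: [[-0.001, -0.39, 0.921], [0.001, 0.921, 0.39], [-1.0, 0.001, -0.001]]
wrist_force: [0.6, 0.5, 0.6]
gripper_width: 1.002
```

>>> {"api": "play_rows", "payload": {"plan": [[[0,0,0,0,0,0],[0,0,0,0,0,0],[0,0,0,0,0,0],[0,0,0,0,0,0]]], "hand": 0}}

```text
time_s: 3.1
tcp_pos: [0.4193, -0.3177, 0.0038]
ee_rot: [[0.0, -0.39, 0.921], [-0.0, 0.921, 0.39], [-1.0, -0.0, 0.0]]
wrist_force: [-0.2, 0.1, 0.2]
gripper_width: 0.632
```

>>> {"api": "play_rows", "payload": {"plan": [[[0,0,0,0,0,0],[0,0,0,0,0,0],[0,0,0,0,0,0]]]}}

```text
time_s: 3.48
tcp_pos: [0.4194, -0.3177, 0.0037]
ee_rot: [[0.0, -0.39, 0.921], [-0.0, 0.921, 0.39], [-1.0, -0.0, 0.0]]
wrist_force: [-0.1, -1.8, 1.0]
gripper_width: 0.567
```

>>> {"api": "play_rows", "payload": {"plan": [[[-3,0,0,0,0,0],[-9,0,0,0,0,0],[-15,0,0,0,0,0],[-21,0,0,0,0,0],[-25,0,0,0,0,0]]]}}

```text
time_s: 4.1
tcp_pos: [0.4191, -0.3175, 0.256]
ee_rot: [[0.002, -0.39, 0.921], [-0.0, 0.921, 0.39], [-1.0, -0.001, 0.002]]
wrist_force: [0.5, -0.5, -3.5]
gripper_width: 0.569
```

```bash
python3 snap.py 4 wrist side top
```

```text
t 4.1 tcp [ 0.4191 -0.3175  0.256 ] F [ 0.52 -0.53 -3.54] w 0.5686323957222323
[[0.0024, -0.3899, 0.9208], [-0.0004, 0.9208, 0.3899], [-1.0, -0.0013, 0.002]]
```

View pics/wrist4.png

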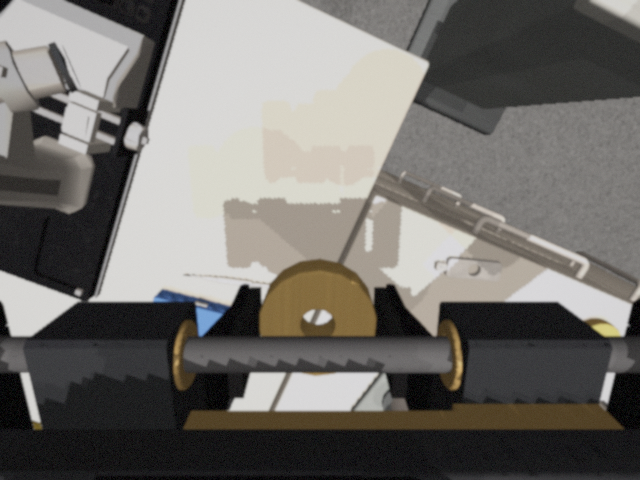

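View pics/top4.png

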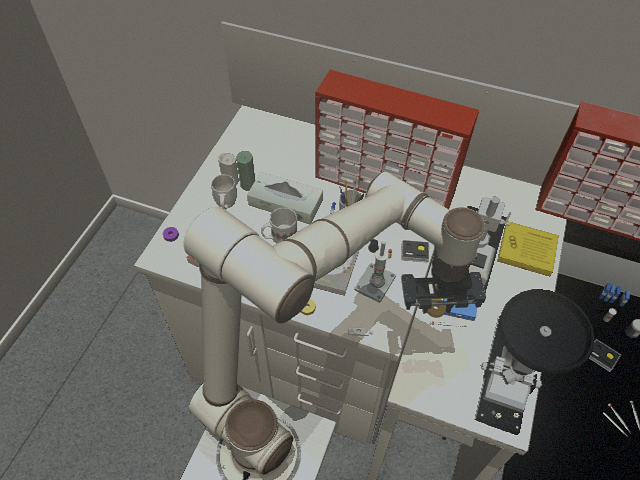

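The ring is held, with its bore at (318,318). The top view now shows the whole scale, with the stem at about (382,250). I'll move the tool past the stem so the wrist camera sees the stem.

>>> {"api": "play_rows", "payload": {"plan": [[[0,4,4,0,0,0],[0,8,8,0,0,0],[0,9.8,13,0,0,0],[0,9.8,19,0,0,0],[0,9.8,24,0,0,0]]]}}

```text
time_s: 4.88
tcp_pos: [0.6023, -0.132, 0.2504]
ee_rot: [[-0.005, -0.391, 0.92], [0.001, 0.92, 0.391], [-1.0, 0.003, -0.004]]
wrist_force: [-0.2, -1.3, -2.2]
gripper_width: 0.567
```

>>> {"api": "play_rows", "payload": {"plan": [[[0,0,4,0,0,0],[0,0,6,0,0,0],[0,0,6,0,0,0],[0,0,6,0,0,0]]]}}

```text
time_s: 5.38
tcp_pos: [0.6558, -0.1105, 0.2516]
ee_rot: [[-0.004, -0.39, 0.921], [0.0, 0.921, 0.39], [-1.0, 0.002, -0.004]]
wrist_force: [-0.5, 0.7, -2.3]
gripper_width: 0.567
```

```bash
python3 snap.py 5 wrist
```

```text
t 5.375 tcp [ 0.6558 -0.1105  0.2516] F [-0.47  0.7  -2.28] w 0.5668301340795152
[[-0.0041, -0.3898, 0.9209], [0.0002, 0.9209, 0.3898], [-1.0, 0.0018, -0.0037]]
```

View pics/wrist5.png

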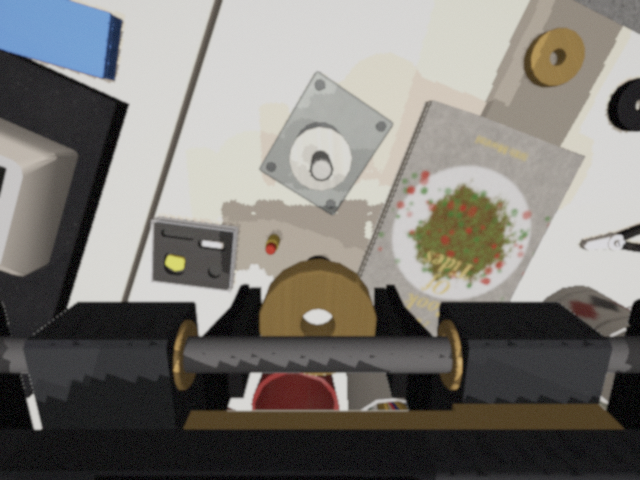

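Run:
```python
import cv2
im=cv2.imread('pics/wrist5.png'); cv2.imwrite('pics/w5z.png',cv2.resize(im[65:220,250:400],None,fx=5,fy=3.8*1.0,interpolation=cv2.INTER_CUBIC) if 0 else cv2.resize(im[105:205,270:370],None,fx=6,fy=6,interpolation=cv2.INTER_CUBIC))
cv2.imwrite('pics/w5r.png',cv2.resize(im[250:390,230:405],None,fx=4,fy=4,interpolation=cv2.INTER_CUBIC))
```

```text
(no output)
```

View pics/w5z.png

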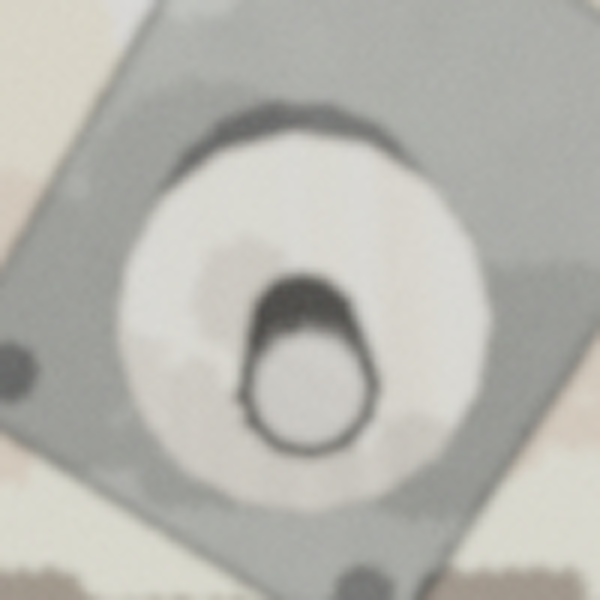

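View pics/w5r.png

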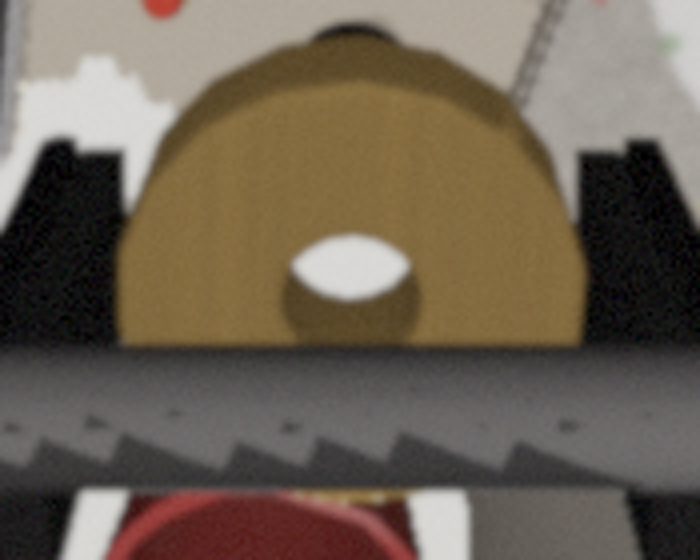

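```bash
cat > m5.py <<'E'
import pickle
from m1 import *
c,s=pickle.load(open('wrist5.pkl','rb')); d=np.load('wrist5.npy'); P=cloud(c,d)
R=np.array(s['ee_rot']);T=np.array(s['tcp_pos'])
print('tip depth pts',np.median(P[163:176,314:328].reshape(-1,3),0).round(4), 'pan z',np.median(P[140:148,300:340].reshape(-1,3),0).round(4),'plate',np.median(P[100:110,322:340].reshape(-1,3),0).round(4),'ring',np.median(P[275:300,285:350].reshape(-1,3),0).round(4))
for z in (.212,.215,.218): 
    p=onplane(c,320.8,169.3,z); print('tip',z,p.round(4),(R.T@(p-T)*100).round(2))
# pan circle centre zoom (304,320): 
print('pan ctr',onplane(c,270+304/6-.4,105+320/6-.4,.155).round(4))
for a,b in [(321,84),(380,126),(331,205),(270,167)]: print('hole',onplane(c,a,b,.012).round(4))
pr=onplane(c,317.4,325.3,s['tcp_pos'][2]+.012); print('ringtop ctr',pr.round(4),'tool',(R.T@(pr-T)*100).round(2))
for dn in ['side4','top4']:
    c2,_=pickle.load(open(dn+'.pkl','rb')); im=cv2.imread(f'pics/{dn}.png')
E
python3 m5.py
python3 - <<'E'
import cv2
im=cv2.imread('pics/top4.png'); cv2.imwrite('pics/t4z.png',cv2.resize(im[225:305,345:425],None,fx=7,fy=7,interpolation=cv2.INTER_CUBIC))
im=cv2.imread('pics/side4.png'); cv2.imwrite('pics/s4z.png',cv2.resize(im[180:270,330:410],None,fx=6.5,fy=6.5,interpolation=cv2.INTER_CUBIC))
E
```

```text
tip depth pts [ 0.6028 -0.1307  0.2152] pan z [ 0.5941 -0.1345  0.1552] plate [ 0.5624 -0.1356  0.0106] ring [ 0.6424 -0.1158  0.2624]
tip 0.212 [ 0.6031 -0.1303  0.212 ] [ 3.98  0.22 -5.61]
tip 0.215 [ 0.6029 -0.1305  0.215 ] [ 3.68  0.21 -5.65]
tip 0.218 [ 0.6026 -0.1306  0.218 ] [ 3.38  0.21 -5.68]
pan ctr [ 0.6021 -0.1305  0.155 ]
hole [ 0.5492 -0.151   0.012 ]
hole [ 0.5618 -0.0838  0.012 ]
hole [ 0.6511 -0.0965  0.012 ]
hole [ 0.6396 -0.1674  0.012 ]
ringtop ctr [ 0.6577 -0.1092  0.2636] tool [-1.2   0.05  0.22]
```

View pics/t4z.png

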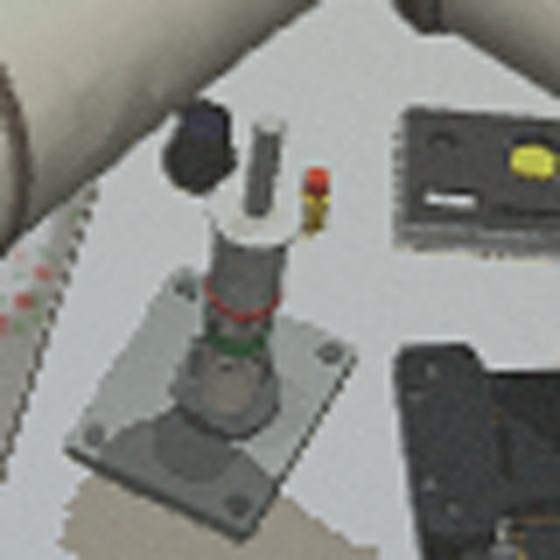

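View pics/s4z.png

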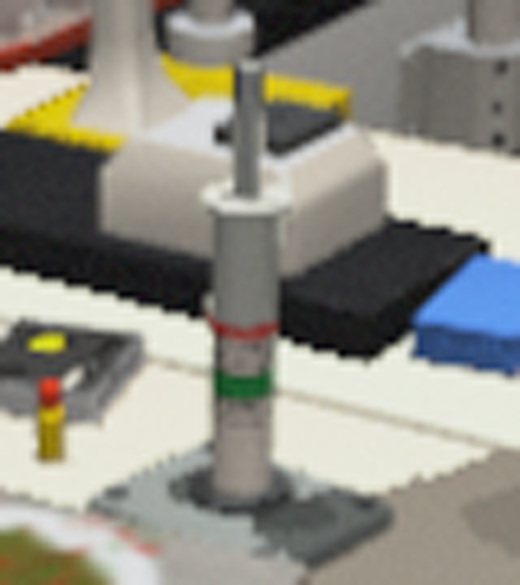

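```bash
cat > bore.py <<'E'
import pickle,sys
from m1 import *
from scipy.optimize import least_squares
tag=sys.argv[1]
c,s=pickle.load(open(f'wrist{tag}.pkl','rb')); im=cv2.imread(f'pics/wrist{tag}.png'); d=np.load(f'wrist{tag}.npy')
R=np.array(s['ee_rot']);T=np.array(s['tcp_pos']); P=cloud(c,d)
hsv=cv2.cvtColor(im,cv2.COLOR_BGR2HSV)
roi=hsv[262:336,255:382]
top=((hsv[...,0]>12)&(hsv[...,0]<30)&(hsv[...,1]>80)&(hsv[...,2]>104)).astype(np.uint8)*255
m=np.zeros_like(top); m[262:334,262:376]=top[262:334,262:376]
m=cv2.morphologyEx(m,cv2.MORPH_CLOSE,np.ones((3,3)))
cv2.imwrite('pics/m.png',cv2.resize(m[250:350,240:400],None,fx=4,fy=4))
zt=np.median(P[(m>0)&(d>0)][:,2]); 
q=P[(m>0)&(d>0)]; A=np.c_[q[:,:2]-q[:,:2].mean(0),np.ones(len(q))]; pl=np.linalg.lstsq(A,q[:,2],rcond=None)[0]; print('top plane slope',pl.round(4),'zt',zt)
cs,h=cv2.findContours(m,cv2.RETR_CCOMP,cv2.CHAIN_APPROX_NONE)
k=max(cs,key=cv2.contourArea).reshape(-1,2)
out=k[(k[:,1]<318)&(k[:,1]>263)]
for zz in (zt-.001,zt,zt+.001):
    W=np.array([onplane(c,u,v,zz) for u,v in out]); L=((W-T)@R)[:,1:]
    Lr=L[np.hypot(*(L-[0,.001]).T)>.018]
    f=least_squares(lambda p:np.hypot(Lr[:,0]-p[0],Lr[:,1]-p[1])-p[2],[0,0,.025],loss='soft_l1',f_scale=.0005)
    holes=[x.reshape(-1,2) for x in cs if cv2.contourArea(x)>20]
    Lb=[]
    for x in [k]+holes:
        x=x[x[:,1]<330]
        w=np.array([onplane(c,u,v,zz) for u,v in x]); l=((w-T)@R)[:,1:]; Lb.append(l[np.hypot(*(l-[0,.001]).T)<.012])
    Lb=np.concatenate(Lb)
    g=least_squares(lambda p:np.hypot(Lb[:,0]-p[0],Lb[:,1]-p[1])-p[2],[0,0,.007],loss='soft_l1',f_scale=.0005) if len(Lb)>5 else None
    print('z %.4f outer ctr yz cm'%zz,(f.x*100).round(3),len(Lr),'bore',(g.x*100).round(3) if g else None,len(Lb))
E
python3 bore.py 5
```

```text
top plane slope [0.0055 0.003  0.2623] zt 0.2623078940191041
z 0.2613 outer ctr yz cm [0.049 0.246 2.395] 153 bore [0.043 0.26  0.753] 124
z 0.2623 outer ctr yz cm [0.049 0.192 2.38 ] 153 bore [0.043 0.206 0.748] 124
z 0.2633 outer ctr yz cm [0.049 0.139 2.364] 153 bore [0.043 0.153 0.743] 124
```

View pics/m.png

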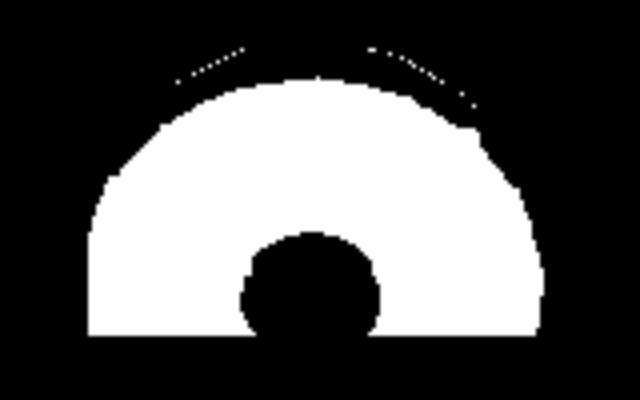

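>>> {"api": "play_rows", "payload": {"plan": [[[0,0.17,-3,0,0,0],[0,0.17,-5.8,0,0,0],[2,0.17,-5.8,0,0,0],[2.7,0.17,-5.8,0,0,0],[2.7,0.17,-5.8,0,0,0]]]}}

```text
time_s: 6.05
tcp_pos: [0.6026, -0.1316, 0.2262]
ee_rot: [[-0.001, -0.39, 0.921], [-0.0, 0.921, 0.39], [-1.0, 0.0, -0.001]]
wrist_force: [0.8, 0.2, -2.0]
gripper_width: 0.566
```

```bash
python3 snap.py 6 wrist side;python3 bore.py 6
python3 - <<'E'
import cv2
im=cv2.imread('pics/side6.png'); a=cv2.resize(im[180:270,330:410],None,fx=5,fy=5,interpolation=cv2.INTER_CUBIC)
im=cv2.imread('pics/wrist6.png'); b=cv2.resize(im[250:350,270:370],None,fx=4,fy=4,interpolation=cv2.INTER_CUBIC)
b=cv2.copyMakeBorder(b,0,50,0,0,cv2.BORDER_CONSTANT); cv2.imwrite('pics/c6.png',cv2.hconcat([a,b]))
E
```

```text
t 6.05 tcp [ 0.6026 -0.1316  0.2262] F [ 0.76  0.19 -1.99] w 0.5658759259100307
[[-0.0012, -0.3899, 0.9209], [-0.0001, 0.9209, 0.3899], [-1.0, 0.0004, -0.0011]]
top plane slope [0.002  0.0003 0.237 ] zt 0.23700614276940923
z 0.2360 outer ctr yz cm [0.047 0.259 2.399] 149 bore [0.041 0.266 0.758] 122
z 0.2370 outer ctr yz cm [0.047 0.205 2.383] 149 bore [0.042 0.213 0.753] 122
z 0.2380 outer ctr yz cm [0.047 0.152 2.367] 149 bore [0.042 0.159 0.748] 122
```

View pics/c6.png

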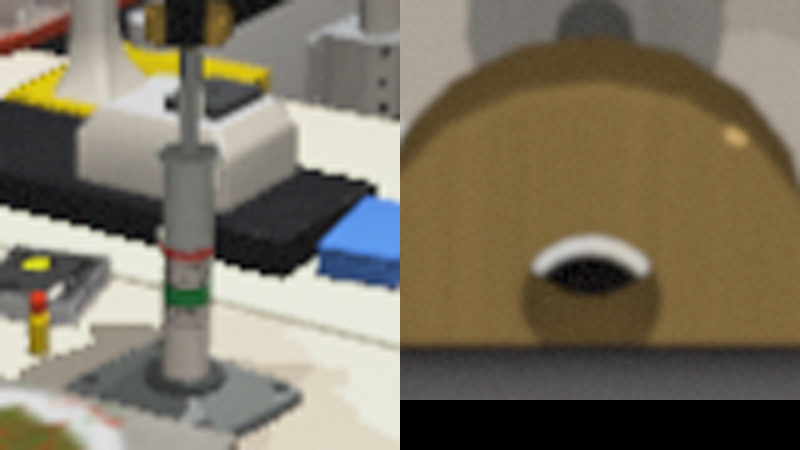

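>>> {"api": "play_rows", "payload": {"plan": [[[0,0.04,-0.08,0,0,0],[0.6,0.04,-0.08,0,0,0],[1.0,0.04,-0.08,0,0,0],[1.3,0.04,-0.08,0,0,0],[1.3,0.04,-0.08,0,0,0]]]}}

```text
time_s: 6.78
tcp_pos: [0.6019, -0.1314, 0.2133]
ee_rot: [[-0.001, -0.39, 0.921], [-0.0, 0.921, 0.39], [-1.0, 0.0, -0.001]]
wrist_force: [-1.3, 0.4, -1.7]
gripper_width: 0.567
```

```bash
cat > v.py <<'E'
import cv2,sys
t=sys.argv[1]
im=cv2.imread(f'pics/side{t}.png'); a=cv2.resize(im[180:270,330:410],None,fx=5,fy=5,interpolation=cv2.INTER_CUBIC)
im=cv2.imread(f'pics/wrist{t}.png'); b=cv2.resize(im[250:350,270:370],None,fx=4,fy=4,interpolation=cv2.INTER_CUBIC)
b=cv2.copyMakeBorder(b,0,50,0,0,cv2.BORDER_CONSTANT); cv2.imwrite(f'pics/c{t}.png',cv2.hconcat([a,b]))
E
python3 snap.py 7 wrist side; python3 bore.py 7; python3 v.py 7
```

```text
t 6.775 tcp [ 0.6019 -0.1314  0.2133] F [-1.31  0.36 -1.69] w 0.5671476766265311
[[-0.001, -0.3902, 0.9207], [-0.0001, 0.9207, 0.3902], [-1.0, 0.0003, -0.0009]]
top plane slope [-0.009  -0.0046  0.2241] zt 0.22415373509889974
z 0.2232 outer ctr yz cm [0.05  0.269 2.394] 149 bore [0.042 0.323 0.769] 122
z 0.2242 outer ctr yz cm [0.05  0.215 2.378] 149 bore [0.042 0.269 0.764] 122
z 0.2252 outer ctr yz cm [0.05  0.162 2.362] 149 bore [0.042 0.215 0.759] 122
```

View pics/c7.png

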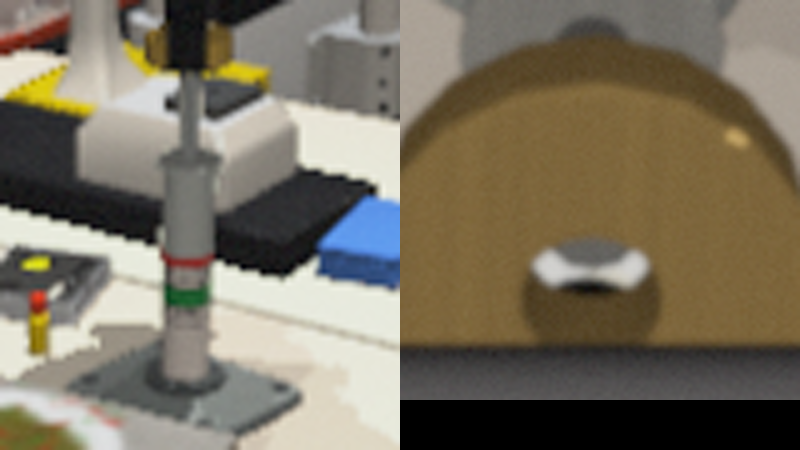

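```bash
cat > ov.py <<'E'
import pickle,sys
from m1 import *
tag=sys.argv[1]; ztip=float(sys.argv[2]); by,bz=float(sys.argv[3]),float(sys.argv[4]); sx,sy=float(sys.argv[5]),float(sys.argv[6]); rb=float(sys.argv[7]) if len(sys.argv)>7 else .0037
c,s=pickle.load(open(f'wrist{tag}.pkl','rb')); im=cv2.imread(f'pics/wrist{tag}.png')
R=np.array(s['ee_rot']);T=np.array(s['tcp_pos'])
x0,y0,k=285,295,12
b=cv2.resize(im[y0:y0+50,x0:x0+65],None,fx=k,fy=k,interpolation=cv2.INTER_CUBIC); o=b.copy()
def circ(ctr,rad,col):
    pts=[]
    for a in np.linspace(0,2*np.pi,60):
        u,v=proj(c,ctr+rad*np.array([np.cos(a),np.sin(a),0])); pts.append([(u-x0+.5)*k,(v-y0+.5)*k])
    cv2.polylines(o,[np.int32(pts)],True,col,1)
rc=T+R@np.array([0,by,bz])
circ(rc+[0,0,.016-rb],.007,(0,255,0)); circ(rc-[0,0,rb],.007,(0,200,200))
st=np.array([sx,sy,ztip]); circ(st,.006,(255,0,0)); circ(st,.0052,(255,0,255)); circ(st-[0,0,.06],.006,(0,0,255))
cv2.imwrite(f'pics/ov{tag}.png',cv2.hconcat([b[:, :390+0],o[:,:390]]) if 0 else cv2.vconcat([b[:300],o[:300]])[:, :780])
E
python3 ov.py 7 .2096 .00045 .0018 .6029 -.1305
python3 - <<'E'
import cv2
im=cv2.imread('pics/ov7.png'); print(im.shape)
E
```

```text
(600, 780, 3)
```

View pics/ov7.png

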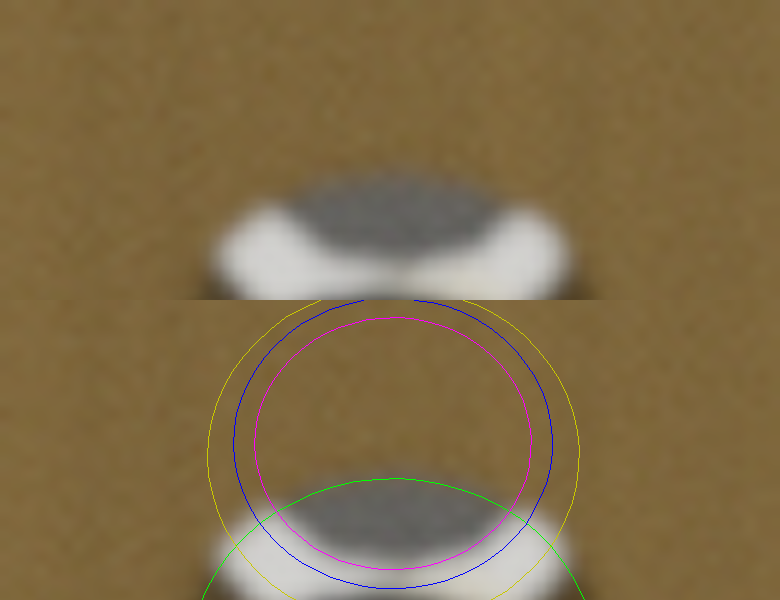

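>>> {"api": "play_rows", "payload": {"plan": [[[0,0,-0.07,0,0,0],[0,0,-0.13,0,0,0],[0,0,-0.13,0,0,0]]]}}

```text
time_s: 7.25
tcp_pos: [0.6011, -0.1318, 0.2135]
ee_rot: [[0.0, -0.39, 0.921], [0.0, 0.921, 0.39], [-1.0, -0.0, 0.0]]
wrist_force: [-0.2, -0.4, -2.7]
gripper_width: 0.568
```

```bash
sed -i 's/y0:y0+50/y0:y0+25/; s/cv2.vconcat(\[b\[:300\],o\[:300\]\])\[:, :780\]/cv2.vconcat([b,o])/' ov.py; python3 snap.py 8 wrist side;  python3 v.py 8;python3 ov.py 8 .2096 .00045 .0018 .6029 -.1305
```

```text
t 7.25 tcp [ 0.6011 -0.1318  0.2135] F [-0.16 -0.38 -2.68] w 0.5678832115389103
[[0.0003, -0.3901, 0.9208], [0.0001, 0.9208, 0.3901], [-1.0, -0.0001, 0.0003]]
```

View pics/c8.png

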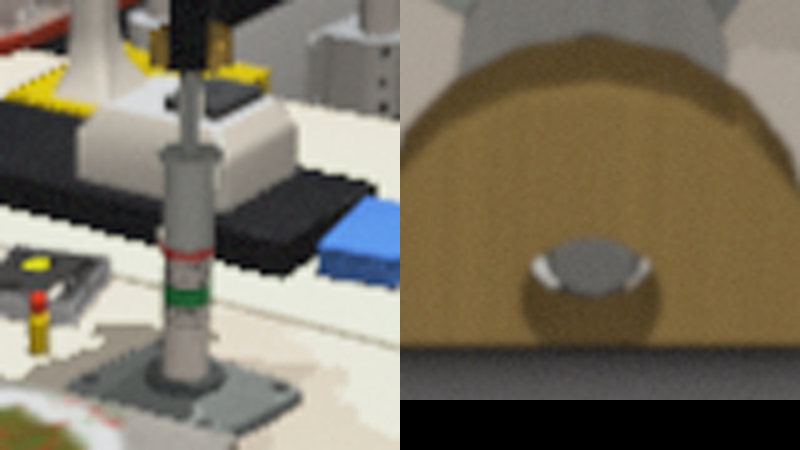

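View pics/ov8.png

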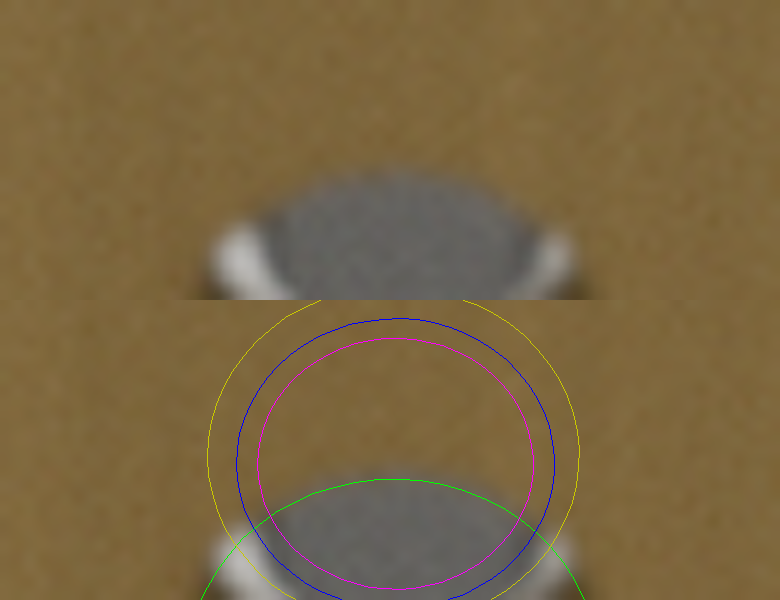

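>>> {"api": "play_rows", "payload": {"plan": [[[0.4,0.03,0,0,0,0],[1,0.03,0,0,0,0],[2,0.03,0,0,0,0],[3,0.03,0,0,0,0],[3,0.03,0,0,0,0]]]}}

```text
time_s: 7.98
tcp_pos: [0.6001, -0.1315, 0.182]
ee_rot: [[-0.003, -0.39, 0.921], [0.0, 0.921, 0.39], [-1.0, 0.001, -0.003]]
wrist_force: [0.4, -0.6, -2.2]
gripper_width: 0.568
```

```bash
python3 snap.py 9 wrist side;  python3 v.py 9
```

```text
t 7.975 tcp [ 0.6001 -0.1315  0.182 ] F [ 0.42 -0.62 -2.24] w 0.567786448170232
[[-0.003, -0.39, 0.9208], [0.0001, 0.9208, 0.39], [-1.0, 0.0013, -0.0027]]
```

View pics/c9.png

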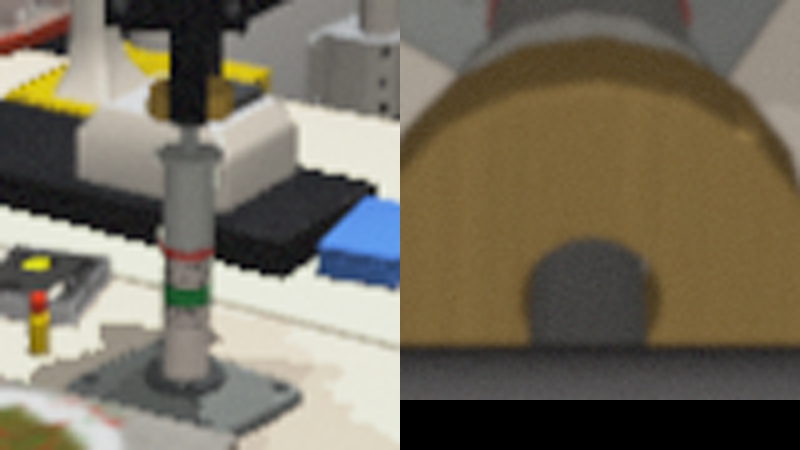

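>>> {"api": "play_rows", "payload": {"plan": [[[0.8,-0.02,0,0,0,0],[1.6,-0.02,0,0,0,0],[2.4,-0.02,0,0,0,0],[3.1,-0.02,0,0,0,0],[3.1,-0.02,0,0,0,0]]]}}

```text
time_s: 8.7
tcp_pos: [0.6008, -0.1317, 0.1521]
ee_rot: [[-0.001, -0.39, 0.921], [-0.0, 0.921, 0.39], [-1.0, 0.0, -0.001]]
wrist_force: [0.1, 0.5, -0.1]
gripper_width: 0.569
```

```bash
python3 snap.py 10 wrist side;  python3 v.py 10
```

```text
t 8.7 tcp [ 0.6008 -0.1317  0.1521] F [ 0.11  0.49 -0.09] w 0.5688528332350411
[[-0.0008, -0.3903, 0.9207], [-0.0001, 0.9207, 0.3903], [-1.0, 0.0002, -0.0008]]
```

View pics/c10.png

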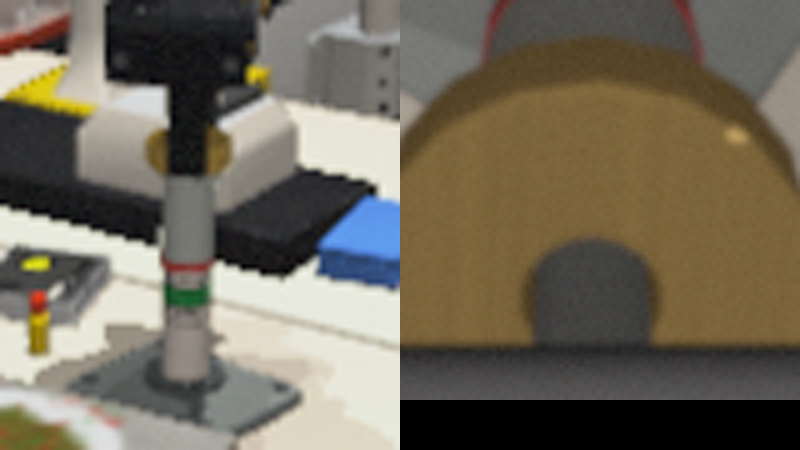

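>>> {"api": "play_rows", "payload": {"plan": [[[0.1,0,0,0,0,0],[0.1,0,0,0,0,0],[0.1,0,0,0,0,0],[0.1,0,0,0,0,0]]], "hand": 0.8}}

```text
time_s: 9.3
tcp_pos: [0.6011, -0.1318, 0.1517]
ee_rot: [[0.001, -0.39, 0.921], [-0.0, 0.921, 0.39], [-1.0, -0.0, 0.0]]
wrist_force: [-0.7, 0.8, -0.9]
gripper_width: 0.792
```

```bash
python3 snap.py 11 wrist side;  python3 v.py 11
```

```text
t 9.3 tcp [ 0.6011 -0.1318  0.1517] F [-0.69  0.83 -0.91] w 0.7920277278601746
[[0.0005, -0.3902, 0.9207], [-0.0001, 0.9207, 0.3902], [-1.0, -0.0003, 0.0005]]
```

View pics/c11.png

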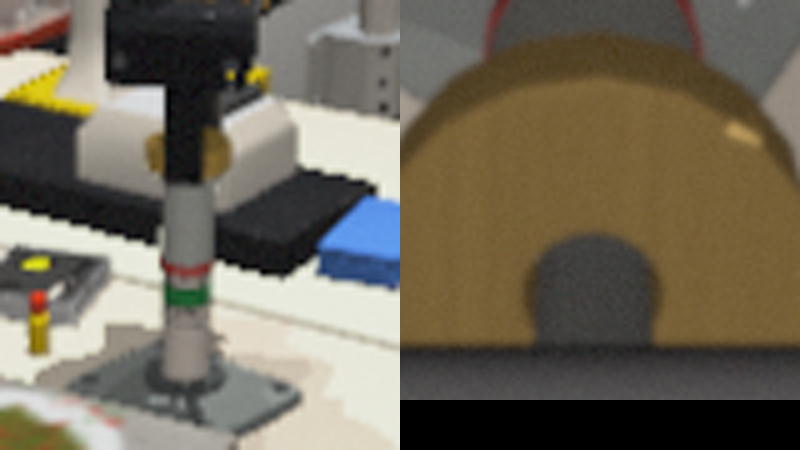

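>>> {"api": "play_rows", "payload": {"plan": [[[-2,0,0,0,0,0],[-6,0,0,0,0,0],[-10,0,0,0,0,0],[-10,0,0,0,0,0],[-10,0,0,0,0,0]]]}}

```text
time_s: 10.02
tcp_pos: [0.6005, -0.1316, 0.251]
ee_rot: [[-0.001, -0.39, 0.921], [0.001, 0.921, 0.39], [-1.0, 0.001, -0.0]]
wrist_force: [0.1, -0.8, 0.8]
gripper_width: 0.799
```

```bash
python3 snap.py 12 side wrist;  python3 v.py 12
```

```text
t 10.025 tcp [ 0.6005 -0.1316  0.251 ] F [ 0.14 -0.78  0.85] w 0.799257878124545
[[-0.0008, -0.39, 0.9208], [0.0006, 0.9208, 0.39], [-1.0, 0.0009, -0.0005]]
```

View pics/c12.png

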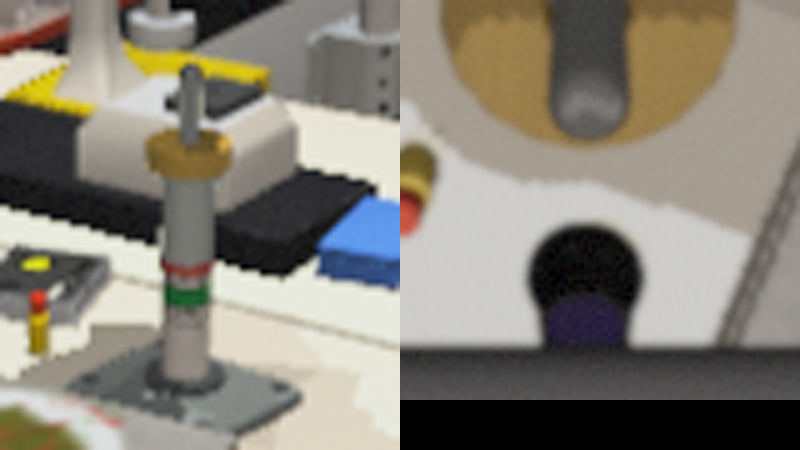

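The first ring lies flat on the pan and the rim is still above the green band. Now the second ring.

>>> {"api": "play_rows", "payload": {"plan": [[[0,5.5,-2,0,0,0],[0,11,-4,0,0,0],[1,16.5,-6,0,0,0],[3,22,-8.5,0,0,0],[6,22,-9,0,0,0]]], "hand": 1}}

```text
time_s: 10.75
tcp_pos: [0.4301, 0.0375, 0.1912]
ee_rot: [[0.001, -0.395, 0.919], [0.001, 0.919, 0.395], [-1.0, 0.0, 0.001]]
wrist_force: [-0.1, 0.4, 0.7]
gripper_width: 1.001
```

>>> {"api": "play_rows", "payload": {"plan": [[[4,0,0,0,0,0],[8,0,0,0,0,0],[8,0,0,0,0,0],[8,0,0,0,0,0]]]}}

```text
time_s: 11.25
tcp_pos: [0.4331, 0.0359, 0.1124]
ee_rot: [[0.001, -0.391, 0.921], [-0.0, 0.921, 0.391], [-1.0, -0.001, 0.001]]
wrist_force: [-0.4, -0.5, 0.5]
gripper_width: 0.997
```

```bash
python3 snap.py 13 wrist; python3 ringloc.py 13 .0155
```

```text
t 11.25 tcp [0.4331 0.0359 0.1124] F [-0.41 -0.48  0.5 ] w 0.9971995542912736
[[0.0012, -0.3906, 0.9205], [-0.0001, 0.9205, 0.3906], [-1.0, -0.0006, 0.001]]
circ 532.0 333.0 (34.38840866088867, 43.90083312988281) world [0.4343 0.2052 0.0155] tool shift cm [ 9.69 15.55  6.72]
ell 532.4 340.0 (34.38840866088867, 43.90083312988281) world [0.4391 0.2085 0.0155] tool shift cm [ 9.69 15.66  7.29]
depth top z [0.193  0.1977] diam m 0.007646127062177986
circ 103.0 334.1 (34.682350158691406, 47.48048782348633) world [ 0.5565 -0.0798  0.0155] tool shift cm [  9.71 -15.47   6.83]
ell 102.0 341.4 (34.682350158691406, 47.48048782348633) world [ 0.5627 -0.079   0.0155] tool shift cm [  9.71 -15.63   7.43]
depth top z [0.1935 0.1978] diam m 0.007577596575863397
circ 316.3 255.2 (70.4542236328125, 70.74882507324219) world [0.4407 0.0388 0.0155] tool shift cm [ 9.69 -0.02  0.81]
ell 316.2 255.4 (70.4542236328125, 70.74882507324219) world [0.4409 0.0387 0.0155] tool shift cm [ 9.69 -0.04  0.82]
depth top z [0.0145 0.0156] diam m 0.048895118290925604
```

View pics/wrist13.png

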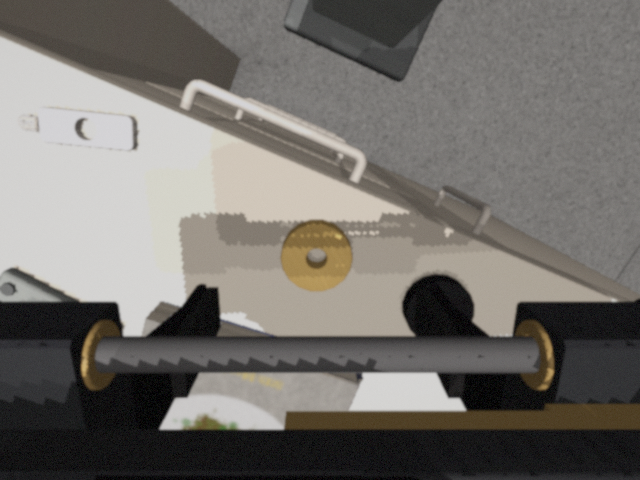

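Run:
```python
import pickle
from h import *
c,s=pickle.load(open('wrist13.pkl','rb'));R=np.array(s['ee_rot']);T=np.array(s['tcp_pos'])
for n,u,v,z in [('book corner',163,305,.033),('book edge',360,378,.033),('book',250,337,.033),('black c',438,308,.016),('black left',404,306,.016),('ring',316.3,255.3,.0155)]:
    p=onplane(c,u,v,z); print(n,p.round(3),(R.T@(p-T)*100).round(2))
print(R.T@(np.array([.4408,.03875,.006])-T)*100)
```

```text
book corner [ 0.507 -0.043  0.033] [  7.95 -10.13   3.68]
book edge [0.507 0.1   0.033] [7.95 3.03 9.26]
book [0.506 0.018 0.033] [ 7.95 -4.5   6.05]
black c [0.443 0.133 0.016] [9.64 8.57 4.71]
black left [0.451 0.11  0.016] [9.64 6.16 4.56]
ring [0.441 0.039 0.016] [ 9.69 -0.03  0.81]
[10.64126586 -0.02849415  0.81150253]
```

>>> {"api": "play_rows", "payload": {"plan": [[[4,0,0.8,0,0,0],[8,0,0.8,0,0,0],[8.5,0,0.8,0,0,0],[8.5,0,0.8,0,0,0]]], "hand": 0.8}}

```text
time_s: 11.8
tcp_pos: [0.4408, 0.0392, 0.0278]
ee_rot: [[0.002, -0.391, 0.921], [0.001, 0.921, 0.391], [-1.0, -0.0, 0.002]]
wrist_force: [0.0, 1.1, -0.1]
gripper_width: 0.803
```

```bash
python3 snap.py 14 wrist; python3 ringloc.py 14 .0155 | tail -3
```

```text
t 11.8 tcp [0.4408 0.0392 0.0278] F [ 0.04  1.12 -0.07] w 0.8026023974384197
[[0.0021, -0.3906, 0.9206], [0.0007, 0.9206, 0.3906], [-1.0, -0.0002, 0.0022]]
circ 315.3 294.1 (101.45531463623047, 102.84290313720703) world [0.4401 0.0384 0.0155] tool shift cm [ 1.23 -0.05 -0.1 ]
ell 315.3 294.4 (101.45531463623047, 102.84290313720703) world [0.4402 0.0384 0.0155] tool shift cm [ 1.23 -0.05 -0.08]
depth top z [0.0144 0.0155] diam m 0.04891721442417376
```

>>> {"api": "play_rows", "payload": {"plan": [[[1,-0.05,-0.1,0,0,0],[2.1,-0.05,-0.1,0,0,0],[2.1,-0.05,-0.1,0,0,0]]]}}

```text
time_s: 12.22
tcp_pos: [0.4382, 0.0376, 0.0048]
ee_rot: [[-0.002, -0.39, 0.921], [-0.001, 0.921, 0.39], [-1.0, -0.0, -0.002]]
wrist_force: [-0.5, -0.1, 0.6]
gripper_width: 0.801
```

>>> {"api": "play_rows", "payload": {"plan": [[[0,0,0,0,0,0],[0,0,0,0,0,0],[0,0,0,0,0,0],[0,0,0,0,0,0],[0,0,0,0,0,0]]], "hand": 0}}

```text
time_s: 12.85
tcp_pos: [0.4391, 0.038, 0.0057]
ee_rot: [[0.0, -0.39, 0.921], [0.0, 0.921, 0.39], [-1.0, -0.0, 0.0]]
wrist_force: [-0.1, 0.5, 0.5]
gripper_width: 0.566
```

>>> {"api": "play_rows", "payload": {"plan": [[[-3,0,0,0,0,0],[-9,0,0,0,0,0],[-15,0,0,0,0,0],[-20,0,0,0,0,0],[-24,0,0,0,0,0]]]}}

```text
time_s: 13.48
tcp_pos: [0.4383, 0.038, 0.2473]
ee_rot: [[0.001, -0.39, 0.921], [0.001, 0.921, 0.39], [-1.0, 0.001, 0.001]]
wrist_force: [0.6, 0.2, -2.7]
gripper_width: 0.566
```

```bash
python3 snap.py 15 wrist; python3 bore.py 15
```

```text
t 13.475 tcp [0.4383 0.038  0.2473] F [ 0.58  0.16 -2.67] w 0.5664641785580832
[[0.0007, -0.3899, 0.9208], [0.0011, 0.9208, 0.3899], [-1.0, 0.0008, 0.0011]]
top plane slope [-0.1899 -0.0377  0.2559] zt 0.25608330696560505
z 0.2551 outer ctr yz cm [0.035 0.435 2.421] 159 bore [0.046 0.429 0.743] 114
z 0.2561 outer ctr yz cm [0.035 0.381 2.405] 159 bore [0.046 0.375 0.738] 114
z 0.2571 outer ctr yz cm [0.035 0.327 2.389] 159 bore [0.046 0.321 0.733] 114
```

View pics/wrist15.png

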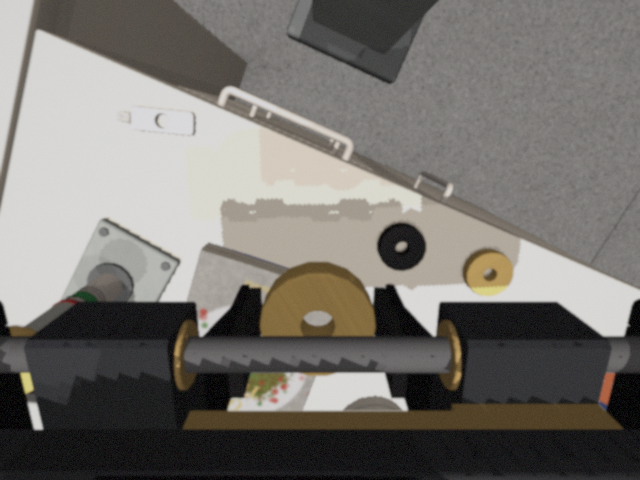

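The second ring hangs tilted about 11° in the grip, gripped off-centre along z. I'll set it back down, let it settle flat and regrip it deeper.

>>> {"api": "play_rows", "payload": {"plan": [[[6,0,0,0,0,0],[12,0,0,0,0,0],[18,0,0,0,0,0],[22,0,0,0,0,0],[23,0,0,0,0,0]]]}}

```text
time_s: 14.15
tcp_pos: [0.4365, 0.0369, 0.013]
ee_rot: [[-0.007, -0.39, 0.921], [-0.003, 0.921, 0.39], [-1.0, -0.0, -0.007]]
wrist_force: [1.0, 0.1, -0.7]
gripper_width: 0.561
```

>>> {"api": "play_rows", "payload": {"plan": [[[0.3,0,0,0,0,0],[0.6,0,0,0,0,0],[0.9,0,0,0,0,0],[1.0,0,0,0,0,0],[1.0,0,0,0,0,0]]]}}

```text
time_s: 14.78
tcp_pos: [0.4391, 0.038, 0.0059]
ee_rot: [[0.001, -0.39, 0.921], [0.0, 0.921, 0.39], [-1.0, 0.0, 0.001]]
wrist_force: [-0.5, -0.2, -3.5]
gripper_width: 0.565
```

```bash
python3 snap.py 16 wrist; python3 bore.py 16
```

```text
t 14.775 tcp [0.4391 0.038  0.0059] F [-0.55 -0.21 -3.45] w 0.5651911549626271
[[0.0007, -0.3902, 0.9207], [0.0003, 0.9207, 0.3902], [-1.0, 0.0, 0.0007]]
top plane slope [0.0129 0.0045 0.0146] zt 0.014641232263441342
z 0.0136 outer ctr yz cm [0.046 0.417 2.4  ] 145 bore [0.051 0.474 0.745] 108
z 0.0146 outer ctr yz cm [0.046 0.363 2.384] 145 bore [0.051 0.42  0.74 ] 108
z 0.0156 outer ctr yz cm [0.046 0.309 2.368] 145 bore [0.051 0.366 0.735] 108
```

>>> {"api": "play_rows", "payload": {"plan": [[[0,0,0,0,0,0],[0,0,0,0,0,0],[0,0,0,0,0,0],[0.2,0,0.18,0,0,0],[0.2,0,0.18,0,0,0]]], "hand": 0.75}}

```text
time_s: 15.45
tcp_pos: [0.4407, 0.0387, 0.0034]
ee_rot: [[-0.0, -0.39, 0.921], [-0.0, 0.921, 0.39], [-1.0, -0.0, -0.0]]
wrist_force: [-1.5, -0.8, -0.1]
gripper_width: 0.745
```

```bash
python3 snap.py 17 wrist; python3 bore.py 17
```

```text
t 15.45 tcp [0.4407 0.0387 0.0034] F [-1.54 -0.81 -0.09] w 0.7450659424877496
[[-0.0001, -0.3902, 0.9207], [-0.0001, 0.9207, 0.3902], [-1.0, -0.0, -0.0001]]
top plane slope [0.005  0.0014 0.0145] zt 0.014531375185994996
z 0.0135 outer ctr yz cm [0.061 0.243 2.411] 155 bore [0.053 0.294 0.74 ] 118
z 0.0145 outer ctr yz cm [0.061 0.189 2.395] 155 bore [0.053 0.24  0.735] 118
z 0.0155 outer ctr yz cm [0.061 0.136 2.379] 155 bore [0.053 0.186 0.73 ] 118
```

>>> {"api": "play_rows", "payload": {"plan": [[[0,0,0,0,0,0],[0,0,0,0,0,0],[0,0,0,0,0,0],[0,0,0,0,0,0],[0,0,0,0,0,0]]], "hand": 0}}

```text
time_s: 16.12
tcp_pos: [0.4405, 0.0387, 0.0035]
ee_rot: [[-0.0, -0.39, 0.921], [0.0, 0.921, 0.39], [-1.0, 0.0, -0.0]]
wrist_force: [-0.1, 0.6, 0.2]
gripper_width: 0.567
```

>>> {"api": "play_rows", "payload": {"plan": [[[-1,0,0,0,0,0],[-4,0,0,0,0,0],[-9,0,0,0,0,0],[-14,0,0,0,0,0],[-19,0,0,0,0,0]]]}}

```text
time_s: 16.75
tcp_pos: [0.4397, 0.0384, 0.1955]
ee_rot: [[-0.0, -0.39, 0.921], [0.0, 0.921, 0.39], [-1.0, 0.0, -0.0]]
wrist_force: [0.8, -0.2, -3.8]
gripper_width: 0.565
```

>>> {"api": "play_rows", "payload": {"plan": [[[-4,0,0,0,0,0],[-5.5,0,0,0,0,0],[-5.5,0,0,0,0,0]]]}}

```text
time_s: 17.12
tcp_pos: [0.4405, 0.0388, 0.2498]
ee_rot: [[0.002, -0.39, 0.921], [0.002, 0.921, 0.39], [-1.0, 0.001, 0.003]]
wrist_force: [0.3, -0.2, -2.7]
gripper_width: 0.57
```

```bash
python3 snap.py 18 wrist; python3 bore.py 18
```

```text
t 17.125 tcp [0.4405 0.0388 0.2498] F [ 0.26 -0.23 -2.66] w 0.5704068224174444
[[0.0024, -0.39, 0.9208], [0.0016, 0.9208, 0.39], [-1.0, 0.0006, 0.0029]]
top plane slope [-0.1176 -0.0209  0.2605] zt 0.26068555492980033
z 0.2597 outer ctr yz cm [0.041 0.249 2.4  ] 158 bore [0.043 0.276 0.747] 122
z 0.2607 outer ctr yz cm [0.041 0.196 2.384] 158 bore [0.043 0.222 0.742] 122
z 0.2617 outer ctr yz cm [0.041 0.142 2.368] 158 bore [0.043 0.169 0.737] 122
```

The ring still hangs about 6.7° tilted. I'll make it level by turning the tool about its y axis, and go to the stem.

>>> {"api": "play_rows", "payload": {"plan": [[[0,-5,2,0,-0.2,0],[0,-10,4,0,-0.4,0],[0,-15.5,6,0,-0.67,0],[0,-21,8.1,0,-0.67,0],[0,-22,8.1,0,-0.67,0]]]}}

```text
time_s: 17.8
tcp_pos: [0.6015, -0.1347, 0.2449]
ee_rot: [[0.102, -0.387, 0.916], [0.045, 0.922, 0.384], [-0.994, 0.002, 0.112]]
wrist_force: [-1.1, -0.5, -2.6]
gripper_width: 0.572
```

>>> {"api": "play_rows", "payload": {"plan": [[[0,0,0,0,0,0],[0,0,0,0,0,0]]]}}

```text
time_s: 18.05
tcp_pos: [0.5999, -0.1313, 0.2481]
ee_rot: [[0.106, -0.391, 0.914], [0.046, 0.92, 0.388], [-0.993, 0.001, 0.115]]
wrist_force: [-0.5, 0.0, -1.8]
gripper_width: 0.568
```

```bash
cat >> bore.py <<'E'
    for nm,x in (('outer',f.x),('bore',g.x)):
        pass
    # world centre: intersect in plane zz
    def w(x):
        # point with tool y,z coords x on plane zz
        p0=T+R[:,1]*x[0]+R[:,2]*x[1]; p=p0+R[:,0]*(zz-p0[2])/R[2,0]; return p.round(4)
    print('   world outer',w(f.x),'bore',w(g.x))
E
python3 snap.py 19 wrist side
for i in 6 8 10 11 19; do echo == $i; python3 bore.py $i; done; python3 v.py 19
```

```text
t 18.05 tcp [ 0.5999 -0.1313  0.2481] F [-0.49  0.   -1.85] w 0.5679420081173958
[[0.1059, -0.391, 0.9143], [0.046, 0.9204, 0.3883], [-0.9933, 0.001, 0.1155]]
== 6
top plane slope [0.002  0.0003 0.237 ] zt 0.23700614276940923
z 0.2360 outer ctr yz cm [0.047 0.259 2.399] 149 bore [0.041 0.266 0.758] 122
   world outer [ 0.6048 -0.1302  0.236 ] bore [ 0.6049 -0.1302  0.236 ]
z 0.2370 outer ctr yz cm [0.047 0.205 2.383] 149 bore [0.042 0.213 0.753] 122
   world outer [ 0.6043 -0.1304  0.237 ] bore [ 0.6044 -0.1304  0.237 ]
z 0.2380 outer ctr yz cm [0.047 0.152 2.367] 149 bore [0.042 0.159 0.748] 122
   world outer [ 0.6038 -0.1306  0.238 ] bore [ 0.6039 -0.1306  0.238 ]
== 8
top plane slope [ 0.0006 -0.0005  0.2242] zt 0.22426720432341096
z 0.2233 outer ctr yz cm [0.051 0.254 2.39 ] 149 bore [0.042 0.326 0.766] 120
   world outer [ 0.6032 -0.1304  0.2233] bore [ 0.6039 -0.1302  0.2233]
z 0.2243 outer ctr yz cm [0.051 0.2   2.374] 149 bore [0.042 0.272 0.761] 120
   world outer [ 0.6027 -0.1306  0.2243] bore [ 0.6034 -0.1304  0.2243]
z 0.2253 outer ctr yz cm [0.051 0.147 2.359] 149 bore 
[... 954 characters left out ...]
bore [ 0.6031 -0.1303  0.1618]
z 0.1628 outer ctr yz cm [0.07  0.175 2.384] 153 bore [0.056 0.189 0.77 ] 124
   world outer [ 0.6025 -0.1305  0.1628] bore [ 0.6027 -0.1305  0.1628]
== 19
top plane slope [-1.7053 -0.4026  0.2525] zt 0.2580135410777217
z 0.2570 outer ctr yz cm [0.05  0.155 2.371] 151 bore [0.047 0.29  0.736] 120
   world outer [ 0.6002 -0.1307  0.257 ] bore [ 0.6015 -0.1302  0.257 ]
z 0.2580 outer ctr yz cm [0.05  0.098 2.355] 151 bore [0.047 0.233 0.73 ] 120
   world outer [ 0.5996 -0.1309  0.258 ] bore [ 0.6008 -0.1304  0.258 ]
z 0.2590 outer ctr yz cm [0.05  0.042 2.338] 151 bore [0.047 0.175 0.725] 120
   world outer [ 0.5989 -0.1312  0.259 ] bore [ 0.6002 -0.1307  0.259 ]
```

View pics/c19.png

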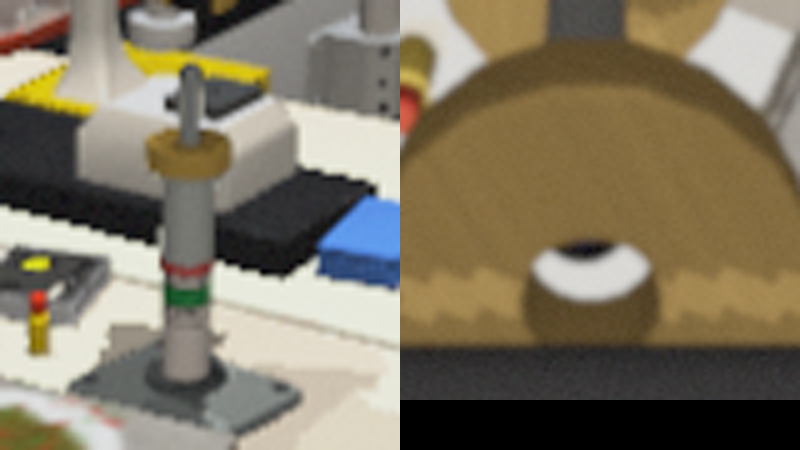

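```bash
sed -i 's/^zt=np.median(P\[(m>0)&(d>0)\]\[:,2\]); *$/zt=np.median(P[(m>0)\&(d>0)][:,2]); m[(abs(P[...,2]-zt)>.008)]=0/' bore.py; grep -n "zt=np" bore.py; python3 bore.py 19; python3 bore.py 18; python3 bore.py 15|head -1
```

```text
13:zt=np.median(P[(m>0)&(d>0)][:,2]); m[(abs(P[...,2]-zt)>.008)]=0
top plane slope [0.1073 0.0468 0.258 ] zt 0.2580135410777217
z 0.2570 outer ctr yz cm [0.05  0.156 2.372] 152 bore [0.047 0.29  0.736] 120
   world outer [ 0.6002 -0.1307  0.257 ] bore [ 0.6015 -0.1302  0.257 ]
z 0.2580 outer ctr yz cm [0.05  0.099 2.355] 152 bore [0.047 0.233 0.73 ] 120
   world outer [ 0.5996 -0.1309  0.258 ] bore [ 0.6008 -0.1304  0.258 ]
z 0.2590 outer ctr yz cm [0.05  0.043 2.338] 152 bore [0.047 0.175 0.725] 120
   world outer [ 0.5989 -0.1312  0.259 ] bore [ 0.6002 -0.1307  0.259 ]
top plane slope [0.0067 0.0036 0.2607] zt 0.26068555492980033
z 0.2597 outer ctr yz cm [0.045 0.246 2.396] 153 bore [0.045 0.277 0.749] 120
   world outer [0.4426 0.0401 0.2597] bore [0.4428 0.0402 0.2597]
z 0.2607 outer ctr yz cm [0.045 0.193 2.38 ] 153 bore [0.045 0.223 0.744] 120
   world outer [0.4421 0.0399 0.2607] bore [0.4423 0.04   0.2607]
z 0.2617 outer ctr yz cm [0.045 0.139 2.364] 153 bore [0.045 0.169 0.739] 120
   world outer [0.4416 0.0397 0.2617] bore [0.4418 0.0398 0.2617]
top plane slope [0.0033 0.0033 0.2561] zt 0.25608330696560505
```

A robust plane fit shows the ring was never tilted: stray edge pixels spoiled the earlier slope. I'll turn the tool back to vertical.

>>> {"api": "play_rows", "payload": {"plan": [[[0,0,0,0,0.4,0],[0,0,0,0,0.67,0],[0,0,0,0,0.67,0],[0,0,0,0,0.67,0]]]}}

```text
time_s: 18.65
tcp_pos: [0.6006, -0.1317, 0.2488]
ee_rot: [[0.001, -0.391, 0.92], [0.0, 0.92, 0.391], [-1.0, 0.0, 0.001]]
wrist_force: [-0.0, 0.1, -2.4]
gripper_width: 0.567
```

```bash
python3 snap.py 20 wrist side; python3 bore.py 20
python3 - <<'E'
from h import *
s=r.sense();R=np.array(s['ee_rot']);print(R.T@(np.array([.6010,-.1318,.2125])-s['tcp_pos'])*100)
E
```

```text
t 18.65 tcp [ 0.6006 -0.1317  0.2488] F [-0.04  0.08 -2.4 ] w 0.5665656131433131
[[0.0009, -0.3908, 0.9205], [0.0005, 0.9205, 0.3908], [-1.0, 0.0001, 0.001]]
top plane slope [0.0043 0.0014 0.2597] zt 0.2597325809304014
z 0.2587 outer ctr yz cm [0.056 0.258 2.399] 153 bore [0.047 0.315 0.752] 116
   world outer [ 0.6028 -0.1302  0.2587] bore [ 0.6034 -0.1301  0.2587]
z 0.2597 outer ctr yz cm [0.056 0.204 2.383] 153 bore [0.047 0.261 0.747] 116
   world outer [ 0.6023 -0.1304  0.2597] bore [ 0.6029 -0.1303  0.2597]
z 0.2607 outer ctr yz cm [0.056 0.15  2.367] 153 bore [0.047 0.207 0.742] 116
   world outer [ 0.6018 -0.1306  0.2607] bore [ 0.6024 -0.1305  0.2607]
[3.64755707 0.01706293 0.04340131]
```

>>> {"api": "play_rows", "payload": {"plan": [[[2,0,0.02,0,0,0],[3.5,0,0.02,0,0,0],[4,0,0.02,0,0,0],[4.5,0,0.02,0,0,0],[4.5,0,0.02,0,0,0]]]}}

```text
time_s: 19.38
tcp_pos: [0.6012, -0.1323, 0.2035]
ee_rot: [[-0.0, -0.39, 0.921], [-0.0, 0.921, 0.39], [-1.0, -0.0, -0.0]]
wrist_force: [-0.4, -0.2, -1.8]
gripper_width: 0.568
```

```bash
python3 snap.py 21 wrist side; python3 bore.py 21; python3 v.py 21
```

```text
t 19.375 tcp [ 0.6012 -0.1323  0.2035] F [-0.43 -0.23 -1.8 ] w 0.5675175142262725
[[-0.0, -0.3902, 0.9207], [-0.0001, 0.9207, 0.3902], [-1.0, -0.0001, -0.0001]]
top plane slope [ 5.000e-04 -1.000e-04  2.144e-01] zt 0.21438395617173056
z 0.2134 outer ctr yz cm [0.053 0.274 2.389] 149 bore [0.052 0.338 0.764] 116
   world outer [ 0.6035 -0.1307  0.2134] bore [ 0.6041 -0.1305  0.2134]
z 0.2144 outer ctr yz cm [0.053 0.221 2.373] 149 bore [0.052 0.284 0.759] 116
   world outer [ 0.603  -0.1309  0.2144] bore [ 0.6036 -0.1307  0.2144]
z 0.2154 outer ctr yz cm [0.053 0.167 2.357] 149 bore [0.052 0.23  0.754] 116
   world outer [ 0.6025 -0.1311  0.2154] bore [ 0.6031 -0.1309  0.2154]
```

View pics/c21.png

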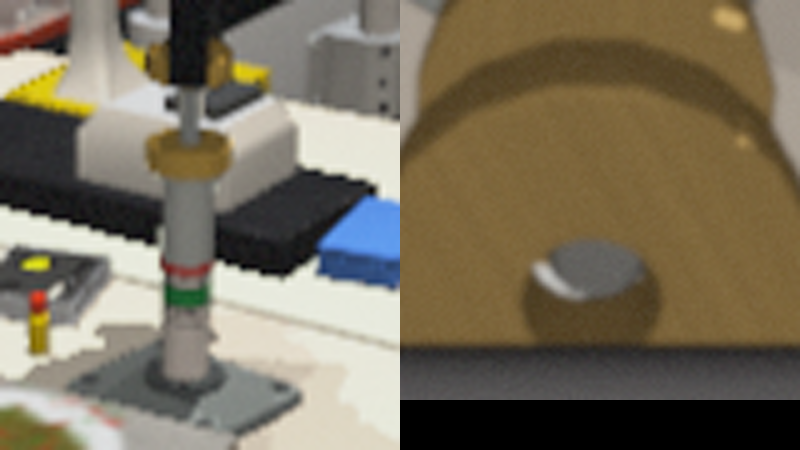

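>>> {"api": "play_rows", "payload": {"plan": [[[0.2,0.05,-0.03,0,0,0],[1,0.05,-0.03,0,0,0],[2,0.05,-0.03,0,0,0],[3,0.05,-0.03,0,0,0],[3,0.05,-0.03,0,0,0]]]}}

```text
time_s: 20.1
tcp_pos: [0.5999, -0.1319, 0.172]
ee_rot: [[-0.003, -0.39, 0.921], [0.0, 0.921, 0.39], [-1.0, 0.001, -0.003]]
wrist_force: [0.0, 0.2, -2.4]
gripper_width: 0.565
```

```bash
python3 snap.py 22 wrist side; python3 v.py 22
```

```text
t 20.1 tcp [ 0.5999 -0.1319  0.172 ] F [ 0.05  0.23 -2.39] w 0.5648984031134854
[[-0.003, -0.39, 0.9208], [0.0001, 0.9208, 0.39], [-1.0, 0.0012, -0.0027]]
```

View pics/c22.png

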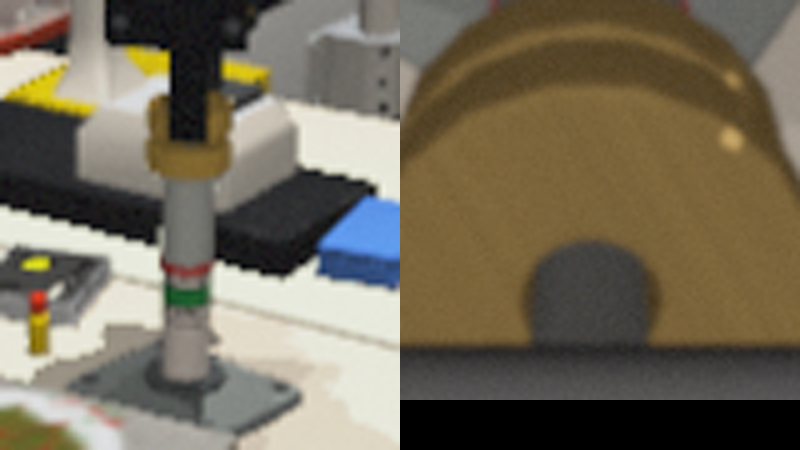

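>>> {"api": "play_rows", "payload": {"plan": [[[0.4,0,0,0,0,0],[0.8,0,0,0,0,0],[1.1,0,0,0,0,0],[1.4,0,0,0,0,0],[1.4,0,0,0,0,0]]]}}

```text
time_s: 20.82
tcp_pos: [0.6009, -0.1319, 0.1596]
ee_rot: [[0.0, -0.39, 0.921], [-0.0, 0.921, 0.39], [-1.0, -0.0, 0.0]]
wrist_force: [0.7, 0.7, -0.0]
gripper_width: 0.567
```

```bash
python3 snap.py 23 wrist side; python3 v.py 23
```

```text
t 20.825 tcp [ 0.6009 -0.1319  0.1596] F [ 0.66  0.73 -0.  ] w 0.5672827769995961
[[0.0003, -0.3903, 0.9207], [-0.0001, 0.9207, 0.3903], [-1.0, -0.0002, 0.0003]]
```

View pics/c23.png

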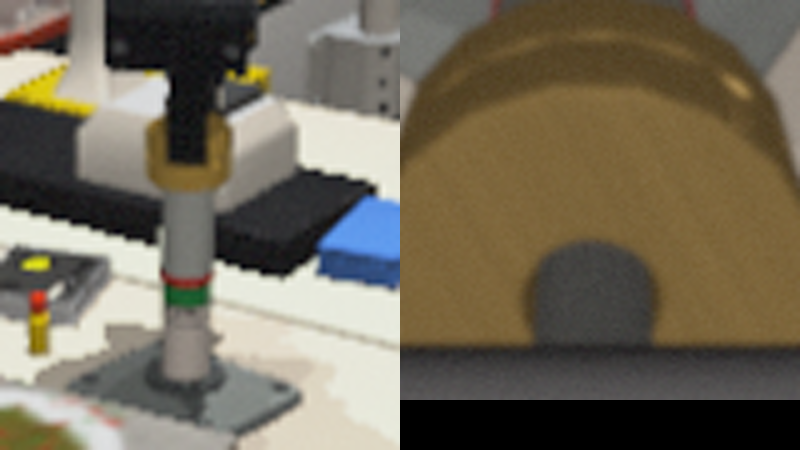

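>>> {"api": "play_rows", "payload": {"plan": [[[0.2,0,0,0,0,0],[0.2,0,0,0,0,0]]]}}

```text
time_s: 21.18
tcp_pos: [0.6009, -0.1319, 0.1576]
ee_rot: [[0.001, -0.39, 0.921], [-0.0, 0.921, 0.39], [-1.0, -0.0, 0.0]]
wrist_force: [-0.0, 0.5, 0.3]
gripper_width: 0.568
```

>>> {"api": "play_rows", "payload": {"plan": [[[0,0,0,0,0,0],[0,0,0,0,0,0],[0,0,0,0,0,0],[0,0,0,0,0,0]]], "hand": 0.8}}

```text
time_s: 21.68
tcp_pos: [0.6006, -0.1319, 0.1575]
ee_rot: [[-0.0, -0.39, 0.921], [-0.0, 0.921, 0.39], [-1.0, 0.0, -0.0]]
wrist_force: [0.1, 0.6, -0.8]
gripper_width: 0.796
```

>>> {"api": "play_rows", "payload": {"plan": [[[-2,0,0,0,0,0],[-6,0,0,0,0,0],[-10,0,0,0,0,0],[-11,0,6,0,0,0],[-11,0,6,0,0,0]]]}}

```text
time_s: 22.3
tcp_pos: [0.6585, -0.107, 0.267]
ee_rot: [[0.001, -0.392, 0.92], [0.0, 0.92, 0.392], [-1.0, -0.0, 0.001]]
wrist_force: [0.2, 0.6, -1.0]
gripper_width: 0.8
```

>>> {"api": "play_rows", "payload": {"plan": [[[0,0,0,0,0,0],[0,0,0,0,0,0]]]}}

```text
time_s: 22.55
tcp_pos: [0.655, -0.1088, 0.2673]
ee_rot: [[-0.001, -0.39, 0.921], [-0.0, 0.921, 0.39], [-1.0, 0.0, -0.001]]
wrist_force: [1.5, 0.3, 0.6]
gripper_width: 0.803
```

```bash
python3 snap.py 24 side wrist top
python3 - <<'E'
import cv2
im=cv2.imread('pics/side24.png'); a=cv2.resize(im[190:265,340:400],None,fx=8,fy=8,interpolation=cv2.INTER_CUBIC);cv2.imwrite('pics/c24.png',a)
E
```

```text
t 22.55 tcp [ 0.655  -0.1088  0.2673] F [1.53 0.28 0.63] w 0.8025733989249828
[[-0.001, -0.3898, 0.9209], [-0.0001, 0.9209, 0.3898], [-1.0, 0.0003, -0.0009]]
```

View pics/c24.png

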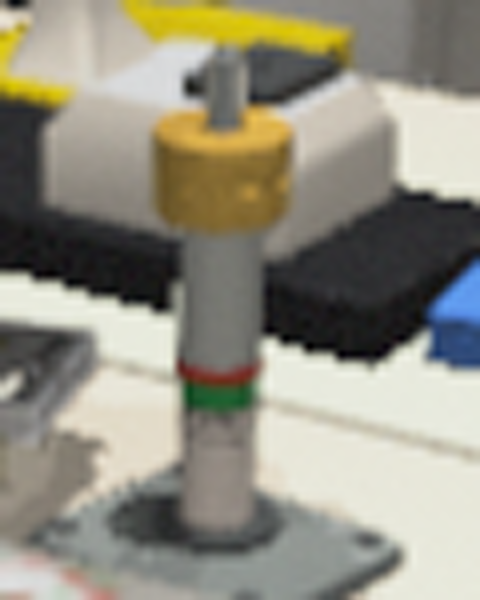

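View pics/wrist24.png

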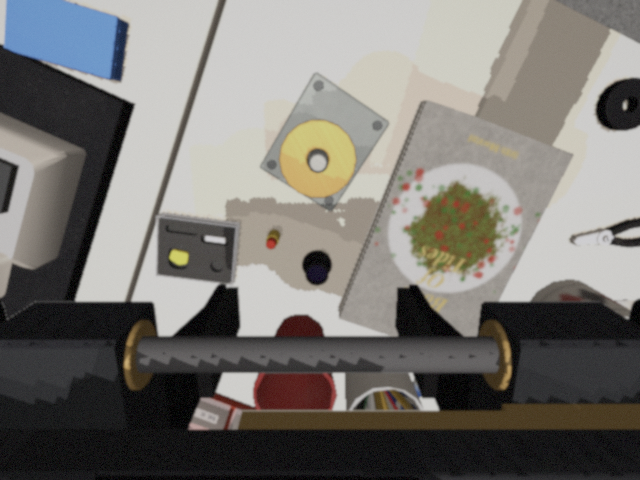

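Run:
```python
import pickle
from h import *
for t in ['5','24']:
    c,s=pickle.load(open(f'wrist{t}.pkl','rb')); d=np.load(f'wrist{t}.npy');P=cloud(c,d)
    if t=='24':
        v,u=np.mgrid[:480,:640]; r0=np.hypot(u-318,v-161)
        print('tip',np.median(P[r0<5],0).round(4),'ringtop',np.median(P[(np.hypot(u-318,v-158)>18)&(np.hypot(u-318,v-158)<32)],0).round(4))
    print('bench',np.median(P[230:250,190:230,2] if t=='5' else P[60:90,240:280,2]).round(4), np.median(P[100:110,325:335,2]).round(4))
for t in ['0','12','24']:
    im=cv2.imread(f'pics/side{t}.png').astype(int); b,g,r_=im[...,0],im[...,1],im[...,2]
    for nm,u in [('col',367),('c2',366),('c3',368)]:
        print(t,u,[(v,r_[v,u],g[v,u],b[v,u]) for v in range(228,244)] if 1 else 0)
c=cal('side')
for z in (.065,.071,.077,.0775,.0754): print(z,proj(c,[.5895,-.119,z]))
```

```text
bench 0.0141 0.0107
tip [ 0.6019 -0.1305  0.1964] ringtop [ 0.6024 -0.1303  0.1684]
bench -0.0014 0.0106
0 367 [(228, np.int64(120), np.int64(122), np.int64(115)), (229, np.int64(119), np.int64(120), np.int64(116)), (230, np.int64(125), np.int64(94), np.int64(89)), (231, np.int64(134), np.int64(61), np.int64(56)), (232, np.int64(131), np.int64(98), np.int64(93)), (233, np.int64(117), np.int64(111), np.int64(106)), (234, np.int64(132), np.int64(126), np.int64(117)), (235, np.int64(128), np.int64(121), np.int64(114)), (236, np.int64(124), np.int64(117), np.int64(111)), (237, np.int64(116), np.int64(118), np.int64(104)), (238, np.int64(32), np.int64(86), np.int64(45)), (239, np.int64(28), np.int64(92), np.int64(45)), (240, np.int64(29), np.int64(92), np.int64(47)), (241, np.int64(64), np.int64(90), np.int64(64)), (242, np.int64(99), np.int64(95), np.int64(91)), (243, np.int64(131), np.int64(123), np.int64(117))]
0 366 [(228, np.int64(121), np.int64(120), np.int64(115)), (229, np.int64(118), np.int64(115), np.int64(110)), (230, np.int64(123), np.int64(81), np.int64(76)), (231, np.int64(1
[... 6039 characters left out ...]
(237, np.int64(111), np.int64(45), np.int64(30)), (238, np.int64(67), np.int64(79), np.int64(42)), (239, np.int64(36), np.int64(96), np.int64(51)), (240, np.int64(36), np.int64(95), np.int64(48)), (241, np.int64(71), np.int64(91), np.int64(69)), (242, np.int64(93), np.int64(88), np.int64(84)), (243, np.int64(116), np.int64(109), np.int64(103))]
0.065 (np.float64(368.84398414884186), np.float64(242.0015762592526))
0.071 (np.float64(368.8928555568299), np.float64(240.10044251366443))
0.077 (np.float64(368.9419121263836), np.float64(238.19210584687275))
0.0775 (np.float64(368.94600856482475), np.float64(238.03275137607403))
0.0754 (np.float64(368.92881221039795), np.float64(238.70170222172578))
```

Both measures put the pan at about 27–28.6 mm down, just inside the band. As the margin is small, I'll look at the rim obliquely with the wrist camera.

>>> {"api": "play_rows", "payload": {"plan": [[[0,5,0,0,0,0],[0,10,0,0,0,-0.5],[0,15,0,0,0,-1],[0,20,0,0,0,-1.5],[0,24,0,0,0,-2]]]}}

```text
time_s: 23.32
tcp_pos: [0.5613, 0.1138, 0.2684]
ee_rot: [[0.137, -0.366, 0.92], [-0.316, 0.864, 0.391], [-0.939, -0.345, 0.002]]
wrist_force: [1.0, 0.7, 0.0]
gripper_width: 0.802
```

>>> {"api": "play_rows", "payload": {"plan": [[[0,0,0,0,0,0],[0,0,0,0,0,0],[0,0,0,0,0,0]]]}}

```text
time_s: 23.7
tcp_pos: [0.5627, 0.1114, 0.2679]
ee_rot: [[0.133, -0.365, 0.922], [-0.314, 0.866, 0.388], [-0.94, -0.342, 0.001]]
wrist_force: [0.3, -0.2, 0.7]
gripper_width: 0.797
```

```bash
python3 snap.py 25 wrist side
python3 - <<'E'
import pickle
from h import *
c,s=pickle.load(open('wrist25.pkl','rb'))
print(proj(c,[.6,-.134,.077]),-c[3].T@c[4])
E
```

```text
t 23.7 tcp [0.5627 0.1114 0.2679] F [ 0.26 -0.24  0.67] w 0.7974981238307186
[[0.1333, -0.3646, 0.9216], [-0.3145, 0.8663, 0.3882], [-0.9399, -0.3416, 0.0008]]
(np.float64(159.73463118112323), np.float64(140.23366394889052)) [0.46867813 0.1324626  0.41889843]
```

View pics/wrist25.png

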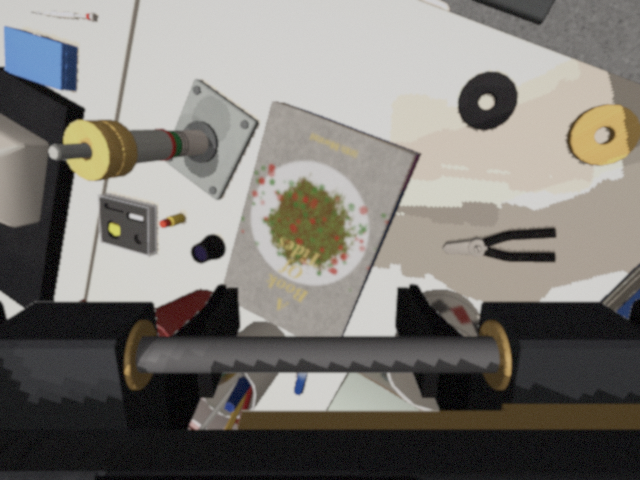

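Run:
```python
import pickle
from h import *
c,s=pickle.load(open('wrist25.pkl','rb')); im=cv2.imread('pics/wrist25.png')
b=cv2.resize(im[115:180,130:225],None,fx=8,fy=8,interpolation=cv2.INTER_CUBIC); cv2.imwrite('pics/c25.png',b)
for v in (140,143,146,149): print(v,[(u,*im[v,u][::-1].tolist()) for u in range(163,192)])
# predicted column-surface facing-camera points
cam=-c[3].T@c[4]; ax=np.array([.6,-.134]); dr=cam[:2]-ax; dr/=np.linalg.norm(dr)
for z in (.012,.065,.077): print(z,np.round(proj(c,[*(ax+.014*dr),z]),1))
for p in (.0265,.0275,.0285): print('rim p',p,np.round(proj(c,[*(ax+.0155*dr),.104-p]),1))
```

```text
140 [(163, 92, 91, 86), (164, 93, 91, 87), (165, 87, 85, 81), (166, 90, 87, 84), (167, 88, 86, 83), (168, 91, 89, 86), (169, 94, 88, 83), (170, 96, 76, 71), (171, 98, 56, 53), (172, 98, 39, 37), (173, 93, 33, 28), (174, 79, 41, 29), (175, 55, 52, 27), (176, 38, 65, 36), (177, 30, 65, 36), (178, 33, 69, 39), (179, 37, 69, 39), (180, 36, 61, 37), (181, 64, 69, 58), (182, 84, 83, 76), (183, 89, 81, 76), (184, 88, 82, 79), (185, 90, 85, 80), (186, 96, 87, 84), (187, 89, 85, 78), (188, 94, 87, 83), (189, 101, 95, 88), (190, 108, 100, 97), (191, 111, 103, 97)]
143 [(163, 87, 85, 81), (164, 86, 83, 79), (165, 89, 86, 82), (166, 86, 84, 78), (167, 87, 86, 82), (168, 86, 85, 80), (169, 87, 83, 78), (170, 88, 82, 76), (171, 93, 72, 68), (172, 97, 51, 49), (173, 96, 36, 32), (174, 90, 29, 27), (175, 76, 42, 25), (176, 54, 56, 31), (177, 32, 62, 30), (178, 31, 63, 37), (179, 32, 67, 36), (180, 32, 62, 39), (181, 40, 60, 43), (182, 74, 78, 67), (183, 92, 89, 82), (184, 87, 83, 78), (185, 88, 81, 76), (186, 95, 87, 83), (187, 89, 82, 76), (188, 86, 79, 73), (189, 98, 91, 85), (190, 103, 95, 89), (
[... 572 characters left out ...]
9)]
149 [(163, 82, 80, 75), (164, 82, 79, 75), (165, 77, 75, 72), (166, 80, 78, 75), (167, 82, 78, 75), (168, 81, 77, 73), (169, 78, 75, 72), (170, 81, 73, 69), (171, 87, 67, 64), (172, 92, 49, 47), (173, 92, 37, 32), (174, 82, 23, 13), (175, 70, 34, 24), (176, 48, 46, 28), (177, 34, 58, 32), (178, 26, 57, 31), (179, 28, 60, 32), (180, 35, 61, 38), (181, 43, 58, 40), (182, 67, 68, 61), (183, 78, 72, 67), (184, 80, 75, 70), (185, 72, 69, 62), (186, 78, 69, 67), (187, 74, 70, 65), (188, 78, 71, 66), (189, 88, 83, 77), (190, 93, 88, 83), (191, 96, 89, 84)]
0.012 [208.4 137.4]
0.065 [178.5 139.1]
0.077 [170.8 139.6]
rim p 0.0265 [171.7 139.5]
rim p 0.0275 [172.3 139.5]
rim p 0.0285 [173.  139.5]
```

View pics/c25.png

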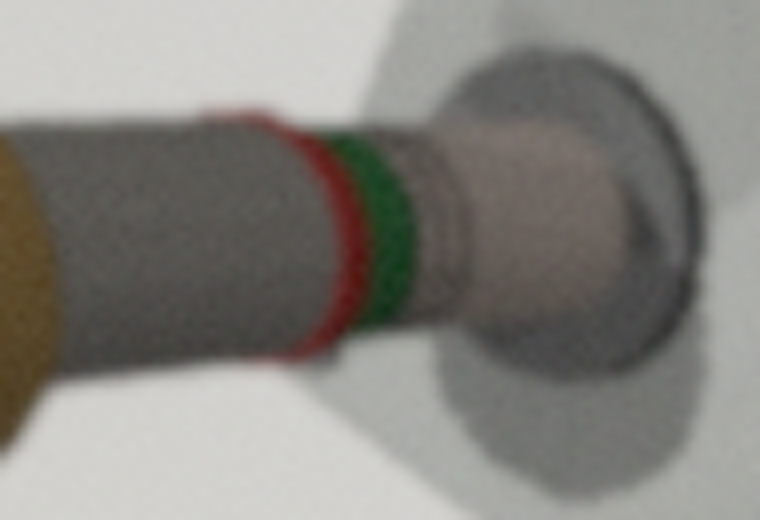

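The oblique view gives about 28 mm: the rim edge is inside the band, about 5.5 px (some 11 mm) above the band's lower edge. The third ring is untouched and the arm is clear, so I'm handing in.

```bash
python3 -c "
from station import r
print(r.sense()['time_s']); print(r.finish_job())"
```

```text
23.8
the job is handed in; nothing more can be done
None
```

I threaded two rings over the stem and let each settle on the pan. I left the third where it lay and handed in at 23.8 s with the arm clear of everything.

**Final pan position:** about 28 mm down, so the rim edge sits in the upper part of the green band. The estimates differ somewhat:

| Check | Pan down (mm) |
|---|---|
| Wrist depth of the stem tip and ring top, as read | 28.6 |
| Same depths, corrected against the foot plate's known height | 27.2 |
| Side camera, rim against band | 27.5 to 28.0 |
| Oblique wrist view, rim against band | about 28.3 |

All of them fall inside the judged 26.5 to 39.5 mm, but the lowest leaves only about 0.7 mm. The tare I measured at the start (8.4 to 9.8 mm) plus two rings agrees with this.

**Other checks:**
- **Rings:** both lie flat on the pan in the last views. I touched no other object.
- **First ring:** it caught the edge of the stem and sank the pan 4–5 mm. It then found the stem after a 1.3 mm sideways shift.
- **Second ring:** I set it back on the bench and regripped it because a plane fit showed it tilted. That fit was wrong, spoiled by stray edge pixels: the ring was level, so the regrip was unnecessary but harmless.

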